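# Swap the tape measure and the V-block to build a shaft rest in running bond

### The arm

A 6-joint arm with a two-finger parallel gripper is mounted at the origin on a cart in front of the work surface, level with it; the furniture and walls round the work are solid. World frame = base frame: x ahead of the robot, y to its left, z up, the work surface at z = 0. Lengths are in m, angles in rad, forces in N, time in s.
With the tool pointing down it reaches from about 0.425 to 0.95 m from the base axis. Payload 3.5 kg.
Tool frame: the origin (TCP) lies at the very end of the fingers, on their centre line; the grasp point (between the pads) lies 19 mm behind it; z points along the fingers, y is the line along which they close (so a half turn about z gives the same grasp; the last joint's range is limited). The gripper opens to 85 mm and grips with 20 to 120 N. Pads are 22 mm wide; open, the fingers measure 114 mm over their backs; the gripper's body (76 mm by 85 mm) begins 54 mm behind the grasp point. The pads swing forward as they close: fully open they stand 13 mm farther back than shut.
Start: joints at [1.122, 0.286, 1.577, -0, 1.279, -0.15], TCP at [0.199, 0.645, 0.231] pointing down, gripper open.
Joint ranges: [-2.77, 2.77], [-0.9, 2.22], [0.21, 2.48], [-1.53, 4.67], [0.24, 2.81], [-2.84, 2.84]. Speed limits (rad/s): [2.79, 2.79, 3.14, 3.14, 3.14, 3.14].

### API

Orientations are given as a unit quaternion [x, y, z, w].
In Python, from plant import ctrl gives the robot as it stands.
- The arm moves only by the tool carry_out, never from a script. Its argument "deltas" is one flat list of numbers, 6 for each row, row after row: the shift along the tool's x, y, z in m, then the turn, a rotation vector about the tool's x, y, z in rad. A call has 1 to 5 rows; each row is the pose to reach, as a shift and turn from the pose commanded when the call began, along the tool's axes at that moment; what a row does not reach only later rows make up. A row lasts 1/8 s, in which the tool goes at most 62.5 mm and 10.7 degrees, less where a joint would pass 70% of its speed; a pose out of reach is approached as far as the arm can. A call with a gripper value outside its range is refused whole. "grip" is the opening in per cent of the stroke, from 0 (shut) to 100 (fully open), set as the call begins (left out, the last holds). The fingers move at their own pace and stop on an object; "grip_force" is the grip in N (left out, the last holds). Time passes only in rows, so rows that repeat a pose let the fingers close. It gives the time, the measured TCP pose, the force, the opening and the grip force at its end, in the units of the state.
- ctrl.get_state(): the state, without advancing time (a new reading comes with each control period).
- ctrl.read_camera(name): name is "side" or "top"; returns (picture, depth): 420x560x3 uint8, red, green, blue; 420x560 float32, m along the optical axis (not along the pixel's ray), 0 where there is no reading.
- ctrl.camera_model(name): a dict with "intrinsics" (3x3 intrinsics, pixels), "k1" (the pictures are not rectified: a ray, as slopes to the right and down, at radius r is drawn at 1 + k1 r^2 times it, then the intrinsics apply), "extrinsics" (4x4, takes a point from world to camera coordinates). Camera axes: x right, y down, z forward; pixel columns grow to the right and rows downward; lengths in m; the calibration is good to about 2 mm. A picture is of the moment at which its call begins. camera_model takes no time and is no camera call.
- ctrl.sign_off(): hands the job in; it is judged then, once.
Trained networks look in the newest picture that a camera, given by its name, has taken for a name from the list of things; names that differ only in an ending like _2 or _b are one class to them, and where a whole thing is asked for, a point or a joint stands for the part that bears it (a point fixed in the world has none). Each returns a list of dicts, best first, with "score" (0 to 1); they miss things now and then, are a little off and sometimes report something else, mostly with a low value. They report only what shows in the picture. A call takes as long as a camera call.
- ctrl.find_in(camera, query): "uv" ([column, row] in pixels, amid what is visible of it).
The state is a dict: "time": time; "qpos": joint angles; "dq": joint speeds; "joint_efforts": joint torques, N m; "eef_pos": TCP position; "tcp_rot": TCP orientation; "contact_force": force on the tool from outside, world axes, zero at the start; "wrist_torque": the same for the moment, N m; "opening": opening from 0.0 (shut) to 1.0 (fully open); "finger_force": force on a finger pad.
Only numpy, scipy, OpenCV 4.12 (cv2) and the standard library are available. Lean on these libraries where they do the work, as an engineer would, in place of code of your own. Each camera call takes 0.05 s, during which the arm holds its last target. There are 200 camera calls.

### The job

The tape measure is standing on the grey footing plate where a shaft rest is to be built, and the V-block is lying in the tape measure's shallow tray. Change them over, using the empty black rubber mat as the free spot if you like: lay the two plain steel blocks end to end inside the two outlines on the footing, set the V-block, groove up, lengthwise on top of them, centred over the joint so that it rests half on each, and stand the tape measure upright in the middle of its tray, lined up with the outline there. Leave the small black claw puller where it lies.

Things in the scene. Friction and masses are not known exactly. Their poses are not given: they have to be found in the camera images.
- footing: fixed grey painted steel plate, 64 (x) x 168 (y) x 8 mm high, with two dark rectangle outlines (44 x 79 mm) end to end on its top, one for each plain block. Origin: centre of its underside, y along its length; its top is at z = 8 mm and the outlines' centres lie at y = +41 and -41 mm, x = 0. The tape measure stands on it at the start
- tape_tray: fixed shallow bare aluminium tray, 104 (x) x 116 (y) mm outside, 10 mm high, walls and floor 4 mm thick, with a dark 38 x 80 mm outline of the tape measure's foot in the middle of its floor. Origin: centre of its underside, y along its longer side (and along the outline's length); the floor's top is at z = 4 mm. The V-block lies in it at the start, its underside on the floor
- mat: fixed black rubber mat, 90 (x) x 100 (y) x 3 mm thick, empty: the free spot. Origin: centre of its underside
- block_a: plain ground steel block, 40 (x) x 75 (y) x 30 mm high, lying loose on the cabinet top, one small dark hole in its top near one end; about 0.6 kg. Origin: centre of its underside, y along its length, z up; grasp across the 40 mm width. The two plain blocks are alike and interchangeable
- block_b: plain ground steel block, 40 (x) x 75 (y) x 30 mm high, lying loose on the cabinet top, one small dark hole in its top near one end; about 0.6 kg. Origin: centre of its underside, y along its length, z up; grasp across the 40 mm width. The two plain blocks are alike and interchangeable
- vblock: loose steel V-block, 40 (x) x 75 (y) x 35 mm high, with a V groove 28 mm wide and 14 mm deep along its length (y) in the top; about 0.5 kg. Origin: centre of its underside, z up; its 40 mm sides are flat, grasp across them
- tape: loose tape measure in a yellow case with a dark disc on each side, standing on its base, 34 (x) x 76 (y) x 66 mm high; about 0.2 kg. Origin: centre of its underside, y along its length, z up; grasp across the 34 mm thickness
- puller: bystander: small loose black claw puller, 48 (x) x 64 (y) x 18 mm, lying on the cabinet top among the other things. Origin: centre of its underside. Leave it alone

How it is judged:
By the outcome, as a careful person would: the job done as asked, in the order asked, and still so for the second after the job is handed in, with the robot touching nothing.
It also fails if it takes over 120 s, if anything falls off the work surface, if the arm or the gripper's body presses on something with over 40 N, if the wrist force passes 120 N, or if a joint passes its speed limit or range.

## Working session

There is one attempt and no reset: what is moved stays moved. The work goes in short steps, Python scripts to look and compute and a tool call to move; the robot and the scene stay as the last step left them, time stands still between calls to the robot, and variables do not carry over. Pictures are saved under pics/ and viewed, at most 14 in all, crops included, and the job is handed in when it is done.

Besides the shell and the picture viewer there is one more tool, called after "Request:" as name(argument=value, ...) on one line, values as JSON. carry_out: Moves the arm, as the interface text tells. Its arguments: {"type":"object","properties":{"deltas":{"type":"array"},"grip":{"type":"number"},"grip_force":{"type":"number"}},"required":["deltas"]}

```bash
ls; mkdir -p pics
python3 - <<'E'
from plant import ctrl
import cv2,numpy as np
for n in("top","side"):
    p,d=ctrl.read_camera(n); cv2.imwrite(f"pics/{n}0.png",p[:,:,::-1]); np.savez(f"{n}0.npz",p=p,d=d)
    m=ctrl.camera_model(n); print(n,m)
    for q in["footing","tape_tray","mat","block_a","vblock","tape","puller"]:
        print(q,[(np.round(r["uv"]).tolist(),round(r["score"],2)) for r in ctrl.find_in(n,q)][:3])
print(ctrl.get_state())
E
```

```text
pics
top {'intrinsics': array([[475.88171812,   0.        , 278.13107587],
       [  0.        , 475.88171812, 217.3755307 ],
       [  0.        ,   0.        ,   1.        ]]), 'k1': -0.055928631950764494, 'extrinsics': array([[ 0.00625428, -0.99996566,  0.00543779, -0.01198115],
       [-0.99490075, -0.00676983, -0.1006313 ,  0.49616836],
       [ 0.10066466, -0.00478069, -0.99490893,  0.85687377],
       [ 0.        ,  0.        ,  0.        ,  1.        ]])}
footing [([298.0, 245.0], 0.96)]
tape_tray [([380.0, 258.0], 0.87), ([298.0, 244.0], 0.21)]
mat [([194.0, 248.0], 0.4)]
block_a [([196.0, 250.0], 0.94)]
vblock [([378.0, 247.0], 0.67)]
tape [([281.0, 252.0], 0.56), ([188.0, 177.0], 0.48)]
puller [([289.0, 182.0], 0.78)]
side {'intrinsics': array([[404.02596658,   0.        , 273.30398626],
       [  0.        , 404.02596658, 208.03556947],
       [  0.        ,   0.        ,   1.        ]]), 'k1': -0.022881424043623016, 'extrinsics': array([[ 0.89558736, -0.44420482, -0.0246039 , -0.45014906],
       [-0.22085611, -0.39591114, -0.89133436,  0.13532708],
       [ 0.38619407, 
[... 417 characters left out ...]
': array([ 1.12201600e+00,  2.86265523e-01,  1.57668110e+00, -4.99481437e-06,
        1.27861622e+00, -1.50028524e-01]), 'dq': array([ 6.62503183e-04, -1.86612335e-03,  2.42168812e-03, -7.03259927e-04,
       -2.85467565e-05, -6.13439682e-04]), 'joint_efforts': array([-9.61663609e-04, -4.05918825e+01, -2.92921525e+01, -2.12962918e-04,
        4.51422184e-04,  1.36512506e-05]), 'eef_pos': array([0.19865808, 0.64509442, 0.23135812]), 'tcp_rot': array([1.48820302e-01, 9.88864256e-01, 1.35371815e-05, 6.68163117e-06]), 'contact_force': array([ 0.33656692, -0.16882381, -0.14479352]), 'wrist_torque': array([ 0.04841556, -0.04413747, -0.01631989]), 'finger_force': 0.0, 'opening': 1.0003986351406453}
```

View pics/top0.png

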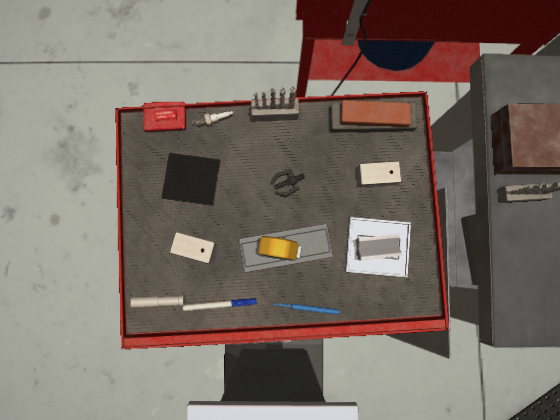

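View pics/side0.png

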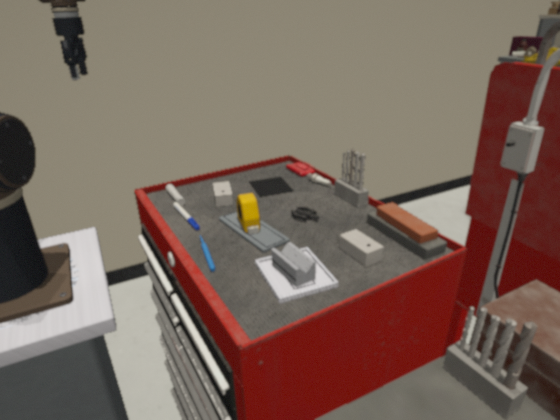

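Top view: the footing is at (286,248) with the tape at (278,247), the tray and V-block at (379,247), the blocks at (192,248) and (380,173), the mat at (191,178) and the puller at (288,182). Next I fit the known rectangles.

```bash
cat > h.py <<'E'
import numpy as np,cv2
from scipy.optimize import minimize
from plant import ctrl
def shot(n): return ctrl.read_camera(n)
def proj(n,P):
    m=ctrl.camera_model(n);E=m["extrinsics"];c=np.asarray(P)@E[:3,:3].T+E[:3,3]
    s=c[:,:2]/c[:,2:];s=s*(1+m["k1"]*(s**2).sum(1,keepdims=True))
    K=m["intrinsics"];return s*[K[0,0],K[1,1]]+[K[0,2],K[1,2]]
def cloud(n,d):
    """world xyz per pixel"""
    m=ctrl.camera_model(n);K=m["intrinsics"];E=m["extrinsics"]
    v,u=np.mgrid[:d.shape[0],:d.shape[1]]
    q=np.stack([(u-K[0,2])/K[0,0],(v-K[1,2])/K[1,1]],-1);s=q.copy()
    for _ in range(6): s=q/(1+m["k1"]*(s**2).sum(-1,keepdims=True))
    c=np.concatenate([s*d[...,None],d[...,None]],-1)
    return (c-E[:3,3])@E[:3,:3]
def topix(n,uv,z):
    m=ctrl.camera_model(n);K=m["intrinsics"];E=m["extrinsics"]
    q=(np.asarray(uv,float)-[K[0,2],K[1,2]])/[K[0,0],K[1,1]];s=q.copy()
    for _ in range(6): s=q/(1+m["k1"]*(s**2).sum())
    r=E[:3,:3].T@np.r_[s,1];o=-E[:3,:3].T@E[:3,3];return o+r*(z-o[2])/r[2]
def rect(w,l,z,oy=0,k=40):
    t=np.linspace(-.5,.5,k);a=np.ones(k)
    P=np.concatenate([np.c_[a*w/2,t*l],np.c_[-a*w/2,t*l],np.c_[t*w,a*l/2],np.c_[t*w,-a*l/2]])
    return np.c_[P+[0,oy],np.full(4*k,z)]
def place(p,P):
    c,s=np.cos(p[2]),np.sin(p[2]);return np.c_[p[0]+c*P[:,0]-s*P[:,1],p[1]+s*P[:,0]+c*P[:,1],P[:,2]]
def fit(n,img,P,p0,sig=(2.,1.2,.8)):
    """edge alignment of model edge points P (object frame), start p0=(x,y,yaw)"""
    g=cv2.cvtColor(img,cv2.COLOR_RGB2LAB).astype(np.float32)
    p=np.array(p0,float)
    for s in sig:
        b=cv2.GaussianBlur(g,(0,0),s)
        G=sum(np.hypot(cv2.Sobel(b[...,i],5,1,0),cv2.Sobel(b[...,i],5,0,1)) for i in range(3));G=np.minimum(G,np.percentile(G,97))
        G=cv2.GaussianBlur(G,(0,0),.6)
        def f(q):
            uv=proj(n,place([q[0],q[1],q[2]/10],P)).astype(np.float32)
            return -cv2.remap(G,uv[:,0],uv[:,1],cv2.INTER_LINEAR).mean()
        x0=np.r_[p[:2],p[2]*10]
        best=None
        for k in range(6):
            r=minimize(f,x0,method="Nelder-Mead",options=dict(initial_simplex=x0+.004*s*np.r_[[np.zeros(3)],np.diag([1,1,5.])*(-1)**k*(1-.15*k)],xatol=1e-5,fatol=1e-5))
            if best is None or r.fun<best.fun: best=r;x0=r.x
        p=np.r_[best.x[:2],best.x[2]/10]
    return p,-best.fun
def hrect(C,lo,hi,xy,R):
    m=(C[...,2]>lo)&(C[...,2]<hi)&(np.hypot(C[...,0]-xy[0],C[...,1]-xy[1])<R)
    m=cv2.morphologyEx(m.astype(np.uint8),cv2.MORPH_OPEN,np.ones((3,3)))
    nn,L,S,_=cv2.connectedComponentsWithStats(m);i=1+S[1:,4].argmax()
    (c,sz,a)=cv2.minAreaRect((C[...,:2][L==i]*1000).astype(np.float32))
    a=np.deg2rad(a)+(0 if sz[1]>sz[0] else np.pi/2)
    return np.array(c)/1000,np.round(sorted(sz)),(a+np.pi/2)%np.pi-np.pi/2,np.median(C[L==i][:,2])
OBJ=dict(
 block=np.r_[rect(.04,.075,.03)],
 footing=np.r_[rect(.064,.168,.008),rect(.044,.079,.008,.041),rect(.044,.079,.008,-.041)],
 tray=np.r_[rect(.104,.116,.010)],trayout=np.r_[rect(.038,.08,.004),rect(.104,.116,.010)],
 mat=rect(.09,.1,.003),
 vblock=np.r_[rect(.04,.075,.035)],
 tape=rect(.034,.076,.066))
E
python3 - <<'E'
from h import *
z=np.load("top0.npz");p,d=z["p"],z["d"];C=cloud("top",d)
seeds=dict(blk1=(192,248,.015,.045,.05),blk2=(380,173,.015,.045,.05),tape=(278,247,.035,.09,.06),vb=(379,247,.022,.05,.05))
r={}
for k,(u,v,lo,hi,R) in seeds.items():
    c=topix("top",(u,v),.03);r[k]=hrect(C,lo,hi,c,R);print(k,r[k])
print("table z",np.median(C[260:290,150:230,2]))
def go(name,key,p0):
    q,s=fit("top",p,OBJ[key],p0);print(name,np.round(p0,4),np.round(q,4),round(s,1));return q
Q={}
for k,o in(("blk1","block"),("blk2","block"),("vb","vblock"),("tape","tape")): Q[k]=(o,go(k,o,[*r[k][0],r[k][2]]))
for k,uv,a,zz in(("footing",(286,248),.12,.008),("trayout",(379,247),-.07,.01),("mat",(191,178),-.1,.003)):
    Q[k]=(k,go(k,k,[*topix("top",uv,zz)[:2],a]))
print("puller",topix("top",(288,182),.009))
im=p.copy();im=cv2.resize(im[120:300,140:440],None,fx=2.66,fy=2.66,interpolation=cv2.INTER_CUBIC)
for k,(o,q) in Q.items():
    for a in proj("top",place(q,OBJ[o])): cv2.circle(im,tuple(int(t) for t in np.round((a-[140,120]+.5)*2.66)),0,(255,0,0),-1)
cv2.imwrite("pics/fit0.png",im[:,:,::-1])
E
```

```text
blk1 (array([0.43960269, 0.1493598 ]), array([40., 76.]), np.float64(-0.2507529950716645), np.float64(0.02900336207819083))
blk2 (array([ 0.58183234, -0.19867941]), array([41., 77.]), np.float64(0.07262648352106238), np.float64(0.028665362712223218))
tape (array([ 0.43925873, -0.00914311]), array([34., 70.]), np.float64(-0.15416387076001659), np.float64(0.06852567698061063))
vb (array([ 0.44238242, -0.19374323]), array([40., 76.]), np.float64(0.1024926533685675), np.float64(0.03366360464046183))
table z -0.0011215335631107335
blk1 [ 0.4396  0.1494 -0.2508] [ 0.4398  0.1492 -0.2558] 255.0Traceback (most recent call last):
  File "<stdin>", line 11, in <module>
  File "<stdin>", line 9, in go
  File "h.py", line 42, in fit
    r=minimize(f,x0,method="Nelder-Mead",options=dict(initial_simplex=x0+.004*s*np.r_[[np.zeros(3)],np.diag([1,1,5.])*(-1)**k*(1-.15*k)],xatol=1e-5,fatol=1e-5))
    res = _minimize_neldermead(fun, x0, args, callback, bounds=bounds,
                               **options)
    fxr = func(xr)
    fx = function(np.copy(x), *(wrapper_args + args))
  File "h.py", line 37, in f
    uv=proj(n,place([q[0],q[1],q[2]/10],P)).astype(np.float32)
       ~~~~^^^^^^^^^^^^^^^^^^^^^^^^^^^^^^^^
  File "h.py", line 6, in proj
    m=ctrl.camera_model(n);E=m["extrinsics"];c=np.asarray(P)@E[:3,:3].T+E[:3,3]
ValueError: time passes only in moves, steps and waits
```

```bash
sed -i 's/ctrl.camera_model(n)/model(n)/; s/^def shot/from functools import lru_cache\n@lru_cache\ndef model(n): return ctrl.camera_model(n)\ndef shot/' h.py; sed -i 's/^def model(n): return model(n)/def model(n): return ctrl.camera_model(n)/' h.py
python3 - <<'E'
from h import *
z=np.load("top0.npz");p=z["p"]
Q={}
for k,o,p0 in(("blk1","block",(.4396,.1494,-.25)),("blk2","block",(.5818,-.1987,.0726)),("vb","vblock",(.4424,-.1937,.1025)),("tape","tape",(.4393,-.0091,-.154)),
 ("footing","footing",(*topix("top",(286,248),.008)[:2],.12)),("tray","trayout",(*topix("top",(379,247),.01)[:2],-.07)),("mat","mat",(*topix("top",(191,178),.003)[:2],-.1))):
    q,s=fit("top",p,OBJ[o],p0);print(k,np.round(p0,4),np.round(q,4),round(s,1));Q[k]=(o,q)
print("puller",topix("top",(288,182),.009))
im=p.copy();im=cv2.resize(im[120:300,140:440],None,fx=2.66,fy=2.66,interpolation=cv2.INTER_CUBIC)
for k,(o,q) in Q.items():
    for a in proj("top",place(q,OBJ[o])): cv2.circle(im,tuple(int(t) for t in np.round((a-[140,120]+.5)*2.66)),0,(255,0,0),-1)
cv2.imwrite("pics/fit0.png",im[:,:,::-1])
E
```

```text
blk1 [ 0.4396  0.1494 -0.25  ] [ 0.4398  0.1492 -0.2574] 255.1
blk2 [ 0.5818 -0.1987  0.0726] [ 0.5814 -0.1986  0.0726] 256.4
vb [ 0.4424 -0.1937  0.1025] [ 0.4401 -0.1869 -0.0078] 146.2
tape [ 0.4393 -0.0091 -0.154 ] [ 0.4386 -0.0052 -0.1407] 179.4
footing [ 0.4403 -0.024   0.12  ] [ 0.4414 -0.0232  0.1581] 106.2
tray [ 0.4431 -0.1989 -0.07  ] [ 0.4439 -0.1981 -0.087 ] 207.5
mat [ 0.5733  0.1588 -0.1   ] [ 0.5722  0.1597 -0.1332] 156.2
puller [ 0.56562725 -0.02716963  0.009     ]
```

View pics/fit0.png

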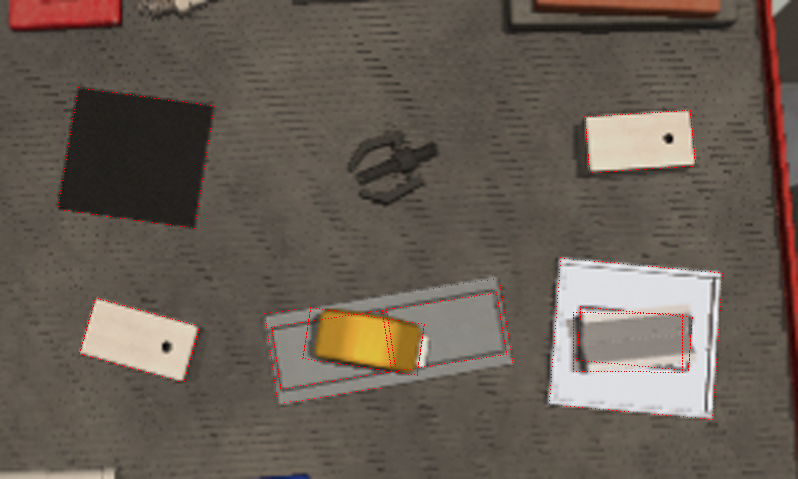

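The fits for the footing, mat, blocks and tray look good. For the V-block the depth rectangle is better, at (.4424,-.1937,.10). The tape goes to the mat first.

```bash
cat > d.py <<'E'
import sys,numpy as np
from scipy.spatial.transform import Rotation as R
from plant import ctrl
s=ctrl.get_state();p=s["eef_pos"];q=R.from_quat(s["tcp_rot"])
print("t",round(s["time"],2),"pos",np.round(p,4),"F",np.round(s["contact_force"],1),"open",round(s["opening"],3),"ff",s["finger_force"])
for a in sys.argv[1:]:
    x,y,z,w=map(float,a.split(","))
    yx=[np.cos(w),np.sin(w),0];zz=[0,0,-1.];T=R.from_matrix(np.c_[np.cross(yx,zz),yx,zz])
    print(a,np.round(np.r_[q.inv().apply([x,y,z]-p),(q.inv()*T).as_rotvec()],4).tolist())
E
python3 d.py .47,.3,.2,0.4 .4393,-.0091,.16,-.154
```

```text
t 0.8 pos [0.1987 0.6451 0.2314] F [ 0.3 -0.2 -0.1] open 1.0 ff 0.0
.47,.3,.2,0.4 [-0.3609, -0.2499, 0.0314, 0.0, -0.0, 0.872]
.4393,-.0091,.16,-.154 [-0.4225, -0.5544, 0.0713, 0.0, -0.0, 1.426]
```

Request:
carry_out(deltas=[-0.361,-0.25,0.031,0,0,0.872,-0.361,-0.25,0.031,0,0,0.872,-0.361,-0.25,0.031,0,0,0.872,-0.361,-0.25,0.031,0,0,0.872,-0.361,-0.25,0.031,0,0,0.872], grip=100)

```text
time: 1.42
eef_pos: [0.3924, 0.3985, 0.2096]
tcp_rot: [0.554, 0.832, 0.0, 0.0]
contact_force: [1.1, 0.5, -0.1]
opening: 1.0
finger_force: 0.0
```

```bash
python3 d.py .4393,-.0091,.16,-.154
```

```text
t 1.43 pos [0.3924 0.3985 0.2096] F [ 1.1  0.5 -0.1] open 1.0 ff 0.0
.4393,-.0091,.16,-.154 [-0.3941, -0.1139, 0.0494, 0.0009, -0.0005, 0.5499]
```

Request:
carry_out(deltas=[-0.394,-0.114,0.05,0,0,0.55,-0.394,-0.114,0.05,0,0,0.55,-0.394,-0.114,0.05,0,0,0.55,-0.394,-0.114,0.05,0,0,0.55,-0.394,-0.114,0.05,0,0,0.55])

```text
time: 2.05
eef_pos: [0.4281, 0.0902, 0.1718]
tcp_rot: [0.758, 0.652, 0.001, 0.001]
contact_force: [0.9, 0.0, 0.2]
opening: 1.001
finger_force: 0.0
```

Request:
carry_out(deltas=[0,0,0,0,0,0,0,0,0,0,0,0])

```text
time: 2.3
eef_pos: [0.4281, 0.0919, 0.1718]
tcp_rot: [0.758, 0.652, 0.0, 0.0]
contact_force: [-0.6, 0.6, 0.4]
opening: 0.996
finger_force: 0.0
```

```bash
python3 d.py .4393,-.0091,.1,-.154 .4393,-.0091,.03,-.154
python3 - <<'E'
from h import *
p,d=shot("side");cv2.imwrite("pics/s1.png",cv2.resize(p[120:300,150:390],None,fx=3.3,fy=3.3,interpolation=cv2.INTER_CUBIC)[:,:,::-1])
E
```

```text
t 2.3 pos [0.4281 0.0919 0.1718] F [-0.6  0.6  0.4] open 0.996 ff 0.0
.4393,-.0091,.1,-.154 [-0.0982, 0.0262, 0.0718, 0.0004, -0.0005, 0.0028]
.4393,-.0091,.03,-.154 [-0.0983, 0.0262, 0.1418, 0.0004, -0.0005, 0.0028]
```

View pics/s1.png

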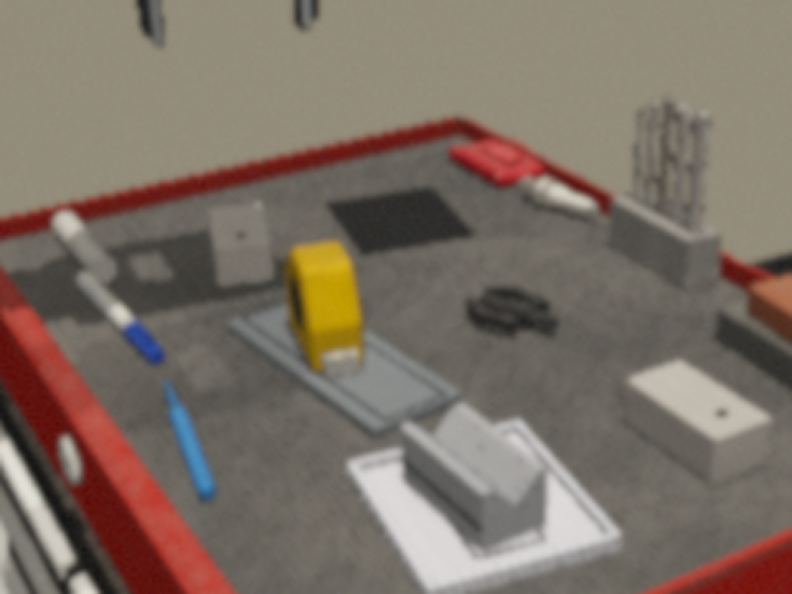

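Request:
carry_out(deltas=[-0.098,0.026,0.06,0,0,0.003,-0.098,0.026,0.06,0,0,0.003,-0.098,0.026,0.06,0,0,0.003,-0.098,0.026,0.1,0,0,0.003,-0.098,0.026,0.142,0,0,0.003])

```text
time: 2.98
eef_pos: [0.4409, -0.0071, 0.0302]
tcp_rot: [0.758, 0.652, 0.001, 0.002]
contact_force: [0.6, -0.0, -0.5]
opening: 0.999
finger_force: 0.0
```

Request:
carry_out(deltas=[0,0,0,0,0,0,0,0,0,0,0,0,0,0,0,0,0,0,0,0,0,0,0,0,0,0,0,0,0,0], grip=0, grip_force=35)

```text
time: 3.6
eef_pos: [0.4409, -0.0088, 0.0319]
tcp_rot: [0.759, 0.651, 0.002, 0.001]
contact_force: [-0.0, 3.4, 7.4]
opening: 0.39
finger_force: 36.5
```

```bash
python3 d.py .4393,-.0091,.14,-.154 .5722,.1597,.14,-.133 .5722,.1597,.030,-.133
```

```text
t 3.6 pos [ 0.4409 -0.0088  0.0319] F [-0.   3.4  7.4] open 0.39 ff 36.5115544013679
.4393,-.0091,.14,-.154 [-0.0005, -0.0011, -0.1082, 0.004, -0.0006, 0.0006]
.5722,.1597,.14,-.133 [0.1866, 0.1044, -0.1076, 0.004, -0.0006, -0.0204]
.5722,.1597,.030,-.133 [0.1865, 0.104, 0.0024, 0.004, -0.0006, -0.0204]
```

Request:
carry_out(deltas=[0,0,-0.05,0,0,0,0,0,-0.1,0,0,0,0.06,0.034,-0.108,0,0,-0.01,0.12,0.068,-0.108,0,0,-0.02,0.1865,0.104,-0.108,0,0,-0.02])

```text
time: 4.22
eef_pos: [0.5553, 0.14, 0.1384]
tcp_rot: [0.753, 0.658, 0.001, 0.001]
contact_force: [0.7, -0.4, -2.6]
opening: 0.396
finger_force: 36.5
```

Request:
carry_out(deltas=[0,0,0,0,0,0,0,0,0,0,0,0])

```text
time: 4.47
eef_pos: [0.5534, 0.1387, 0.1369]
tcp_rot: [0.752, 0.659, -0.001, -0.0]
contact_force: [0.4, 0.4, -2.7]
opening: 0.392
finger_force: 36.5
```

```bash
python3 d.py .5722,.1597,.028,-.133
```

```text
t 4.47 pos [0.5534 0.1387 0.1369] F [ 0.4  0.4 -2.7] open 0.392 ff 36.511709270998836
.5722,.1597,.028,-.133 [0.0234, 0.016, 0.1088, -0.0015, 0.0007, 0.0007]
```

Held (weight about 2.7 N). Lowering it onto the mat.

Request:
carry_out(deltas=[0.0234,0.016,0.04,0,0,0,0.0234,0.016,0.075,0,0,0,0.0234,0.016,0.098,0,0,0,0.0234,0.016,0.106,0,0,0,0.0234,0.016,0.108,0,0,0])

```text
time: 5.1
eef_pos: [0.573, 0.1589, 0.0298]
tcp_rot: [0.753, 0.658, -0.0, 0.0]
contact_force: [0.4, 1.0, -2.1]
opening: 0.394
finger_force: 36.4
```

```bash
python3 d.py .5722,.1597,.026,-.133
```

```text
t 5.1 pos [0.573  0.1589 0.0298] F [ 0.4  1.  -2.1] open 0.394 ff 36.44547278992832
.5722,.1597,.026,-.133 [0.0007, -0.0009, 0.0038, 0.0001, 0.0001, -0.0011]
```

Request:
carry_out(deltas=[0,0,0.001,0,0,0,0,0,0.002,0,0,0,0,0,0.003,0,0,0,0,0,0.003,0,0,0])

```text
time: 5.6
eef_pos: [0.5735, 0.1598, 0.0269]
tcp_rot: [0.752, 0.659, 0.0, 0.0]
contact_force: [0.3, -0.2, -1.3]
opening: 0.394
finger_force: 36.5
```

```bash
python3 d.py
```

```text
t 5.6 pos [0.5735 0.1598 0.0269] F [ 0.3 -0.2 -1.3] open 0.394 ff 36.492991698905826
```

Request:
carry_out(deltas=[0,0,0,0,0,0,0,0,0,0,0,0,0,0,0,0,0,0,0,0,-0.05,0,0,0,0,0,-0.1,0,0,0], grip=100)

```text
time: 6.22
eef_pos: [0.5725, 0.1596, 0.1268]
tcp_rot: [0.753, 0.659, -0.001, -0.001]
contact_force: [0.9, 0.1, -0.1]
opening: 0.999
finger_force: 0.0
```

```bash
python3 d.py .4398,.1492,.1,-.257 .4398,.1492,.004,-.257
python3 - <<'E'
from h import *
p,d=shot("top");cv2.imwrite("pics/t2.png",cv2.resize(p[120:300,140:440],None,fx=2.66,fy=2.66,interpolation=cv2.INTER_CUBIC)[:,:,::-1])
q,s=fit("top",p,OBJ["footing"],(.4414,-.0232,.158));print(q,s)
q,s=fit("top",p,OBJ["block"],(.4398,.1492,-.257));print(q,s)
E
```

```text
t 6.22 pos [0.5725 0.1596 0.1268] F [ 0.9  0.1 -0.1] open 0.999 ff 0.0
.4398,.1492,.1,-.257 [-0.0279, -0.1301, 0.0271, -0.0019, 0.0006, 0.1239]
.4398,.1492,.004,-.257 [-0.0279, -0.13, 0.1231, -0.0019, 0.0006, 0.1239]
[ 0.44112492 -0.02295633  0.16129302] 92.43617248535156
[ 0.43983744  0.14946149 -0.25342931] 249.8916473388672
```

View pics/t2.png

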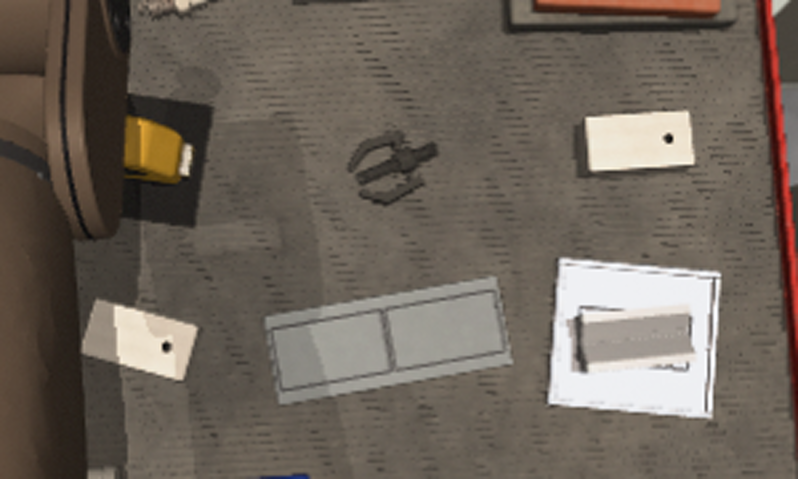

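The tape stands on the mat and the footing is clear. Next is the left block.

Request:
carry_out(deltas=[-0.012,-0.06,0,0,0,0.06,-0.026,-0.12,0,0,0,0.12,-0.028,-0.13,0.03,0,0,0.124,-0.028,-0.13,0.08,0,0,0.124,-0.028,-0.13,0.11,0,0,0.124])

```text
time: 6.9
eef_pos: [0.4394, 0.1491, 0.0148]
tcp_rot: [0.792, 0.611, -0.001, -0.0]
contact_force: [0.6, 0.8, 0.4]
opening: 1.002
finger_force: 0.0
```

```bash
python3 d.py .4398,.1493,.004,-.256
```

```text
t 6.9 pos [0.4394 0.1491 0.0148] F [0.6 0.8 0.4] open 1.002 ff 0.0
.4398,.1493,.004,-.256 [0.0003, 0.0004, 0.0108, -0.0011, 0.0004, -0.0009]
```

Request:
carry_out(deltas=[0,0,0.01,0,0,0,0,0,0.01,0,0,0])

```text
time: 7.15
eef_pos: [0.4407, 0.1492, 0.0065]
tcp_rot: [0.792, 0.611, -0.0, -0.0]
contact_force: [-0.1, 0.1, 0.3]
opening: 1.001
finger_force: 0.0
```

Request:
carry_out(deltas=[0,0,0,0,0,0,0,0,0,0,0,0,0,0,0,0,0,0,0,0,0,0,0,0,0,0,0,0,0,0], grip=0, grip_force=70)

```text
time: 7.78
eef_pos: [0.4413, 0.1495, 0.0078]
tcp_rot: [0.792, 0.611, 0.001, 0.0]
contact_force: [-2.2, 0.8, 6.0]
opening: 0.452
finger_force: 74.5
```

```bash
python3 d.py
```

```text
t 7.78 pos [0.4413 0.1495 0.0078] F [-2.2  0.8  6. ] open 0.452 ff 74.48967933654785
```

Request:
carry_out(deltas=[0,0,-0.03,0,0,0,0,0,-0.065,0,0,0,0,0,-0.07,0,0,0])

```text
time: 8.15
eef_pos: [0.4419, 0.1494, 0.0781]
tcp_rot: [0.792, 0.611, 0.002, 0.001]
contact_force: [0.9, 0.9, -4.5]
opening: 0.451
finger_force: 73.3
```

```bash
python3 d.py .4348,.0174,.07,.16
```

```text
t 8.15 pos [0.4419 0.1494 0.0781] F [ 0.9  0.9 -4.5] open 0.451 ff 73.31274390220642
.4348,.0174,.07,.16 [-0.1295, 0.0267, 0.008, 0.0047, -0.0007, -0.4169]
```

Request:
carry_out(deltas=[-0.04,0.009,0,0,0,-0.14,-0.08,0.018,0,0,0,-0.28,-0.12,0.026,0.004,0,0,-0.417,-0.1295,0.027,0.008,0.002,0,-0.417,-0.1295,0.027,0.008,0.004,0,-0.417])

```text
time: 8.78
eef_pos: [0.4322, 0.0172, 0.0667]
tcp_rot: [0.649, 0.76, -0.002, -0.003]
contact_force: [0.0, 0.1, -5.0]
opening: 0.457
finger_force: 73.1
```

```bash
python3 d.py .4348,.0174,.022,.16
```

```text
t 8.78 pos [0.4322 0.0172 0.0667] F [ 0.   0.1 -5. ] open 0.457 ff 73.12212824821472
.4348,.0174,.022,.16 [-0.0003, 0.0029, 0.0447, -0.0073, -0.0025, -0.0027]
```

Request:
carry_out(deltas=[0,0.002,0.02,-0.004,-0.001,-0.002,0,0.002,0.04,-0.004,-0.001,-0.002,0,0.002,0.04,-0.004,-0.001,-0.002])

```text
time: 9.15
eef_pos: [0.4334, 0.0189, 0.0265]
tcp_rot: [0.647, 0.762, -0.001, -0.002]
contact_force: [-0.6, -0.6, -5.0]
opening: 0.449
finger_force: 73.0
```

```bash
python3 d.py .4348,.0174,.017,.16
python3 - <<'E'
from plant import ctrl
import numpy as np
for i in range(4):
    ctrl.read_camera("side");s=ctrl.get_state();print(np.round(s["eef_pos"],4),np.round(s["tcp_rot"],4))
from h import *
p,d=shot("top")
for P,q0 in((rect(.04,.075,.052),(.4348,.0174,.16)),(rect(.064,.168,.008),(.4413,-.0231,.16))):
    print(fit("top",p,P,q0))
E
```

```text
t 9.15 pos [0.4334 0.0189 0.0265] F [-0.6 -0.6 -5. ] open 0.449 ff 72.99435496330261
.4348,.0174,.017,.16 [-0.0017, 0.0011, 0.0095, -0.0051, -0.0021, 0.0029]
[0.4347 0.0185 0.0276] [ 6.472e-01  7.623e-01 -6.000e-04 -1.100e-03]
[0.4356 0.0182 0.0285] [ 6.473e-01  7.623e-01 -0.000e+00 -1.000e-04]
[0.4362 0.0179 0.029 ] [6.473e-01 7.622e-01 3.000e-04 5.000e-04]
[0.4364 0.0177 0.0293] [6.474e-01 7.622e-01 5.000e-04 9.000e-04]
(array([0.41684067, 0.01150994, 0.04626424]), np.float64(53.97490692138672))
(array([ 0.4422044 , -0.02196238,  0.16544274]), np.float64(58.878868103027344))
```

Request:
carry_out(deltas=[0,0,0,0,0,0,0,0,0,0,0,0,0,0,0,0,0,0,0,0,0,0,0,0,0,0,0,0,0,0])

```text
time: 10.02
eef_pos: [0.4355, 0.0174, 0.0284]
tcp_rot: [0.648, 0.762, -0.0, 0.0]
contact_force: [-0.5, 0.8, -4.1]
opening: 0.45
finger_force: 73.0
```

```bash
python3 d.py .4348,.0174,.017,.16
```

```text
t 10.03 pos [0.4355 0.0174 0.0284] F [-0.5  0.8 -4.1] open 0.45 ff 72.99324989318848
.4348,.0174,.017,.16 [0.0001, -0.0007, 0.0114, 0.0, 0.0002, 0.002]
```

Request:
carry_out(deltas=[0,-0.0007,0.004,0,0,0.002,0,-0.0007,0.007,0,0,0.002,0,-0.0007,0.01,0,0,0.002,0,-0.0007,0.011,0,0,0.002,0,-0.0007,0.011,0,0,0.002])

```text
time: 10.65
eef_pos: [0.4349, 0.0173, 0.0174]
tcp_rot: [0.648, 0.761, -0.0, 0.0]
contact_force: [0.6, -0.5, -4.8]
opening: 0.453
finger_force: 73.1
```

Request:
carry_out(deltas=[0,0,0,0,0,0,0,0,0,0,0,0,0,0,0,0,0,0,0,0,0,0,0,0,0,0,0,0,0,0])

```text
time: 11.28
eef_pos: [0.4349, 0.0173, 0.0175]
tcp_rot: [0.648, 0.761, 0.0, 0.0]
contact_force: [-0.4, 0.1, -4.8]
opening: 0.452
finger_force: 73.1
```

```bash
python3 d.py .4348,.0174,.0155,.16
```

```text
t 11.28 pos [0.4349 0.0173 0.0175] F [-0.4  0.1 -4.8] open 0.452 ff 73.08990597724915
.4348,.0174,.0155,.16 [0.0001, -0.0001, 0.002, 0.0002, 0.0002, -0.0]
```

Request:
carry_out(deltas=[0,0,0.001,0,0,0,0,0,0.0017,0,0,0,0,0,0.002,0,0,0,0,0,0.002,0,0,0,0,0,0.002,0,0,0])

```text
time: 11.9
eef_pos: [0.4349, 0.0173, 0.0158]
tcp_rot: [0.648, 0.761, -0.0, -0.0]
contact_force: [-2.6, 0.7, 1.4]
opening: 0.453
finger_force: 73.8
```

Request:
carry_out(deltas=[0,0,0,0,0,0,0,0,0,0,0,0])

```text
time: 12.15
eef_pos: [0.4349, 0.0173, 0.0157]
tcp_rot: [0.648, 0.761, -0.0, -0.0]
contact_force: [-4.6, 0.6, 3.7]
opening: 0.45
finger_force: 74.1
```

Request:
carry_out(deltas=[0,0,0,0,0,0,0,0,0,0,0,0,0,0,0,0,0,0,0,0,-0.05,0,0,0,0,0,-0.11,0,0,0], grip=100)

```text
time: 12.78
eef_pos: [0.4338, 0.0175, 0.1254]
tcp_rot: [0.648, 0.761, -0.001, -0.001]
contact_force: [1.8, -0.6, -0.5]
opening: 1.003
finger_force: 0.0
```

```bash
python3 d.py .5814,-.1986,.12,.0726
```

```text
t 12.78 pos [0.4338 0.0175 0.1254] F [ 1.8 -0.6 -0.5] open 1.003 ff 0.0
.5814,-.1986,.12,.0726 [-0.2368, 0.1113, 0.0048, -0.0031, -0.0009, 0.0872]
```

Request:
carry_out(deltas=[-0.237,0.111,0.005,0,0,0.087,-0.237,0.111,0.005,0,0,0.087,-0.237,0.111,0.005,0,0,0.087,-0.237,0.111,0.005,0,0,0.087,-0.237,0.111,0.005,0,0,0.087])

```text
time: 13.4
eef_pos: [0.5838, -0.2024, 0.1203]
tcp_rot: [0.682, 0.731, 0.0, 0.001]
contact_force: [-0.8, 0.2, -0.2]
opening: 1.0
finger_force: 0.0
```

Request:
carry_out(deltas=[0,0,0,0,0,0,0,0,0,0,0,0,0,0,0,0,0,0,0,0,0,0,0,0,0,0,0,0,0,0])

```text
time: 14.02
eef_pos: [0.5822, -0.1985, 0.1208]
tcp_rot: [0.681, 0.733, 0.0, 0.0]
contact_force: [-0.7, -0.2, -0.3]
opening: 0.998
finger_force: 0.0
```

```bash
python3 d.py .5814,-.1986,.006,.0726
python3 - <<'E'
from h import *
p,d=shot("top");Q=[]
for P,q0 in((rect(.04,.075,.038),(.4348,.0174,.16)),(rect(.064,.168,.008),(.4413,-.0231,.16)),(rect(.044,.079,.008,-.041),(.4413,-.0231,.16))):
    q,s=fit("top",p,P,q0);print(np.round(q,4),s);Q.append((P,q))
print(hrect(cloud("top",d),.02,.05,(.435,.017),.06))
im=cv2.resize(p[180:280,220:360],None,fx=5,fy=5,interpolation=cv2.INTER_CUBIC)
for P,q in Q:
    for a in proj("top",place(q,P)): cv2.circle(im,tuple(int(t) for t in np.round((a-[220,180]+.5)*5)),0,(255,0,0),-1)
cv2.imwrite("pics/t3.png",im[:,:,::-1])
E
```

```text
t 14.03 pos [ 0.5822 -0.1985  0.1208] F [-0.7 -0.2 -0.3] open 0.998 ff 0.0
.5814,-.1986,.006,.0726 [-0.0, -0.0008, 0.1148, 0.0004, 0.0003, 0.001]
[0.4341 0.0174 0.1621] 218.46218872070312
[ 0.4421 -0.027   0.1805] 118.01005554199219
[ 0.4482 -0.0169  0.2178] 89.45814514160156
(array([0.4342879, 0.0166543]), array([40., 75.]), np.float64(0.15592670030932387), np.float64(0.03688976435795834))
```

View pics/t3.png

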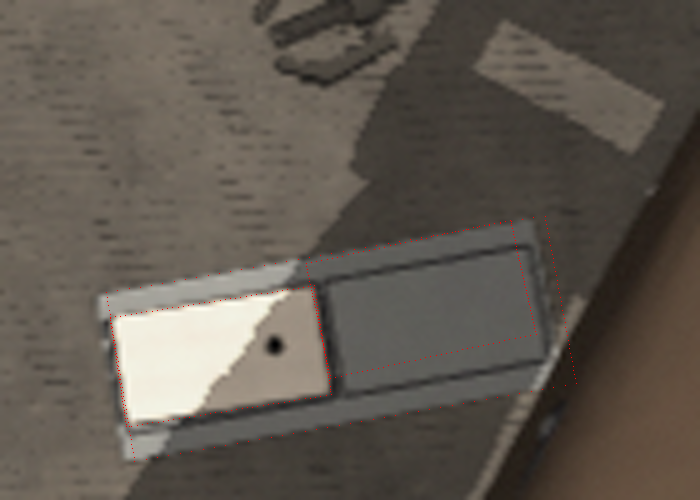

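Request:
carry_out(deltas=[0,0,0.05,0,0,0.001,0,0,0.1,0,0,0.001,0,0,0.112,0,0,0.001,0,0,0.114,0,0,0.001,0,0,0.114,0,0,0.001])

```text
time: 14.7
eef_pos: [0.5839, -0.1998, 0.0088]
tcp_rot: [0.681, 0.732, 0.0, 0.002]
contact_force: [-0.2, -0.4, 0.7]
opening: 1.004
finger_force: 0.0
```

Request:
carry_out(deltas=[0,0,0,0,0,0,0,0,0,0,0,0,0,0,0,0,0,0,0,0,0,0,0,0,0,0,0,0,0,0], grip=0)

```text
time: 15.32
eef_pos: [0.5827, -0.1993, 0.0078]
tcp_rot: [0.681, 0.732, -0.0, 0.001]
contact_force: [-1.6, 0.5, 5.7]
opening: 0.45
finger_force: 75.1
```

Request:
carry_out(deltas=[0,0,0,0,0,0,0,0,0,0,0,0])

```text
time: 15.58
eef_pos: [0.5827, -0.1993, 0.0078]
tcp_rot: [0.681, 0.732, -0.0, 0.001]
contact_force: [-1.4, 0.1, 6.8]
opening: 0.452
finger_force: 75.1
```

```bash
python3 d.py
```

```text
t 15.57 pos [ 0.5827 -0.1993  0.0078] F [-1.4  0.1  6.8] open 0.452 ff 75.130934715271
```

Request:
carry_out(deltas=[0,0,-0.04,0,0,0,0,0,-0.08,0,0,0,0,0,-0.08,0,0,0,0,0,-0.08,0,0,0])

```text
time: 16.08
eef_pos: [0.5803, -0.1979, 0.0834]
tcp_rot: [0.681, 0.732, -0.001, -0.002]
contact_force: [-0.7, 0.7, -7.4]
opening: 0.451
finger_force: 73.9
```

```bash
python3 d.py .4483,-.0643,.08,.16
```

```text
t 16.07 pos [ 0.5803 -0.1979  0.0834] F [-0.7  0.7 -7.4] open 0.451 ff 73.94924283027649
.4483,-.0643,.08,.16 [0.1427, -0.122, 0.0043, -0.0041, -0.0029, -0.0881]
```

Request:
carry_out(deltas=[0.045,-0.04,0,0,0,-0.03,0.09,-0.08,0,0,0,-0.06,0.13,-0.11,0.002,0,0,-0.087,0.142,-0.122,0.004,0,0,-0.088,0.142,-0.122,0.004,0,0,-0.088])

```text
time: 16.7
eef_pos: [0.4483, -0.065, 0.0803]
tcp_rot: [0.648, 0.762, -0.001, -0.002]
contact_force: [-0.3, 0.1, -7.2]
opening: 0.456
finger_force: 73.9
```

Request:
carry_out(deltas=[0,0,0,0,0,0,0,0,0,0,0,0,0,0,0,0,0,0,0,0,0,0,0,0,0,0,0,0,0,0])

```text
time: 17.32
eef_pos: [0.4504, -0.0662, 0.0825]
tcp_rot: [0.648, 0.761, -0.0, 0.0]
contact_force: [0.1, 0.3, -5.8]
opening: 0.449
finger_force: 73.9
```

```bash
python3 d.py .4483,-.0643,.0175,.16
```

```text
t 17.32 pos [ 0.4504 -0.0662  0.0825] F [ 0.1  0.3 -5.8] open 0.449 ff 73.91737818717957
.4483,-.0643,.0175,.16 [0.0022, -0.0018, 0.065, 0.0001, 0.0002, -0.0002]
```

Lower to just above, settle and check.

Request:
carry_out(deltas=[0.0022,-0.0018,0.02,0,0,0,0.0022,-0.0018,0.04,0,0,0,0.0022,-0.0018,0.055,0,0,0,0.0022,-0.0018,0.06,0,0,0,0.0022,-0.0018,0.06,0,0,0])

```text
time: 17.95
eef_pos: [0.4483, -0.0643, 0.0224]
tcp_rot: [0.648, 0.761, -0.0, 0.0]
contact_force: [0.1, -0.0, -6.8]
opening: 0.454
finger_force: 73.8
```

Request:
carry_out(deltas=[0,0,0,0,0,0,0,0,0,0,0,0,0,0,0,0,0,0,0,0,0,0,0,0,0,0,0,0,0,0])

```text
time: 18.58
eef_pos: [0.4482, -0.0642, 0.0225]
tcp_rot: [0.648, 0.761, -0.0, 0.0]
contact_force: [-0.4, -0.0, -5.5]
opening: 0.455
finger_force: 73.8
```

```bash
python3 d.py .4483,-.0643,.0155,.16
```

```text
t 18.57 pos [ 0.4482 -0.0642  0.0225] F [-0.4 -0.  -5.5] open 0.455 ff 73.78811001777649
.4483,-.0643,.0155,.16 [-0.0001, 0.0001, 0.007, 0.0002, 0.0002, 0.0]
```

Request:
carry_out(deltas=[0,0,0.003,0,0,0,0,0,0.005,0,0,0,0,0,0.006,0,0,0,0,0,0.0067,0,0,0,0,0,0.007,0,0,0])

```text
time: 19.2
eef_pos: [0.4481, -0.0642, 0.0157]
tcp_rot: [0.648, 0.761, -0.0, -0.0]
contact_force: [-2.6, 1.1, -0.5]
opening: 0.454
finger_force: 74.6
```

Request:
carry_out(deltas=[0,0,0,0,0,0,0,0,0,0,0,0])

```text
time: 19.45
eef_pos: [0.4481, -0.0642, 0.0157]
tcp_rot: [0.648, 0.761, -0.0, -0.0]
contact_force: [-3.8, 1.3, -0.1]
opening: 0.452
finger_force: 74.7
```

Request:
carry_out(deltas=[0,0,0,0,0,0,0,0,0,0,0,0,0,0,0,0,0,0,0,0,-0.05,0,0,0,0,0,-0.11,0,0,0], grip=100)

```text
time: 20.08
eef_pos: [0.4473, -0.0639, 0.1256]
tcp_rot: [0.648, 0.761, -0.0, -0.001]
contact_force: [0.6, -0.2, 1.3]
opening: 1.0
finger_force: 0.0
```

```bash
python3 d.py .55,-.2,.12,.1025
```

```text
t 20.07 pos [ 0.4473 -0.0639  0.1256] F [ 0.6 -0.2  1.3] open 1.0 ff 0.0
.55,-.2,.12,.1025 [-0.1507, 0.0798, 0.0052, -0.0025, -0.0013, 0.0574]
```

Request:
carry_out(deltas=[-0.24,0.05,0,0,0,0.057,-0.24,0.05,0,0,0,0.057,-0.24,0.05,0,0,0,0.057,-0.24,0.05,0,0,0,0.057,-0.24,0.05,0,0,0,0.057])

```text
time: 20.7
eef_pos: [0.5367, -0.2972, 0.1256]
tcp_rot: [0.671, 0.741, -0.0, 0.001]
contact_force: [-0.7, 0.8, 0.3]
opening: 0.998
finger_force: 0.0
```

Request:
carry_out(deltas=[0,0,0,0,0,0,0,0,0,0,0,0,0,0,0,0,0,0])

```text
time: 21.08
eef_pos: [0.5357, -0.2919, 0.1257]
tcp_rot: [0.669, 0.743, 0.0, 0.0]
contact_force: [-0.1, -0.9, -0.6]
opening: 1.001
finger_force: 0.0
```

```bash
python3 d.py .4424,-.1937,.07,.1025
python3 - <<'E'
from h import *
p,d=shot("top");Q=[];C=cloud("top",d)
for P,q0 in((rect(.04,.075,.038),(.4348,.0174,.16)),(rect(.04,.075,.038),(.4478,-.0636,.16)),(rect(.04,.075,.039),(.4424,-.1937,.1025))):
    q,s=fit("top",p,P,q0,(1.2,.8));print(np.round(q,4),s);Q.append((P,q))
    try: print(hrect(C,.022,.055,q0[:2],.045))
    except Exception as e: print(e)
im=cv2.resize(p[190:290,225:425],None,fx=4,fy=4,interpolation=cv2.INTER_CUBIC)
for P,q in Q:
    for a in proj("top",place(q,P)): cv2.circle(im,tuple(int(t) for t in np.round((a-[225,190]+.5)*4)),0,(255,0,0),-1)
cv2.imwrite("pics/t4.png",im[:,:,::-1])
E
```

```text
t 21.07 pos [ 0.5357 -0.2919  0.1257] F [-0.1 -0.9 -0.6] open 1.001 ff 0.0
.4424,-.1937,.07,.1025 [0.1074, -0.0826, 0.0557, 0.0002, 0.0002, 0.0019]
[0.4343 0.017  0.1591] 242.2249755859375
(array([0.43436707, 0.01663797]), array([40., 75.]), np.float64(0.15859110975616408), np.float64(0.03699425945163535))
[ 0.4476 -0.0641  0.1616] 240.0925750732422
(array([ 0.44747913, -0.06482926]), array([40., 75.]), np.float64(0.1621036527864106), np.float64(0.03677013478999448))
[ 0.4413 -0.189   0.1025] 145.0367889404297
(array([ 0.44239548, -0.19386298]), array([40., 77.]), np.float64(0.10293607801244398), np.float64(0.03387065851556946))
```

View pics/t4.png

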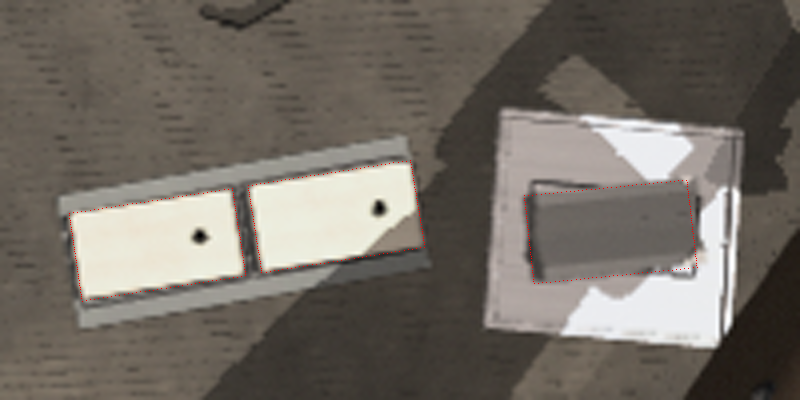

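Request:
carry_out(deltas=[0.05,-0.04,0,0,0,0.002,0.1,-0.077,0,0,0,0.002,0.107,-0.082,0.04,0,0,0.002,0.107,-0.082,0.055,0,0,0.002,0.107,-0.082,0.055,0,0,0.002], grip=68)

```text
time: 21.75
eef_pos: [0.4431, -0.1951, 0.0697]
tcp_rot: [0.67, 0.742, -0.0, -0.001]
contact_force: [0.7, -0.6, -0.1]
opening: 0.681
finger_force: 0.0
```

Request:
carry_out(deltas=[0,0,0,0,0,0,0,0,0,0,0,0,0,0,0,0,0,0,0,0,0,0,0,0,0,0,0,0,0,0])

```text
time: 22.38
eef_pos: [0.4433, -0.1952, 0.0706]
tcp_rot: [0.671, 0.742, -0.0, 0.0]
contact_force: [0.9, 0.7, 0.2]
opening: 0.68
finger_force: 0.0
```

```bash
python3 d.py .443,-.1933,.012,.1025
```

```text
t 22.38 pos [ 0.4433 -0.1952  0.0706] F [0.9 0.7 0.2] open 0.68 ff 0.0
.443,-.1933,.012,.1025 [0.002, -0.0001, 0.0586, 0.0002, 0.0003, -0.0015]
```

Request:
carry_out(deltas=[0.002,0,0.025,0,0,-0.001,0.002,0,0.045,0,0,-0.001,0.002,0,0.056,0,0,-0.001,0.002,0,0.0585,0,0,-0.001,0.002,0,0.0585,0,0,-0.001])

```text
time: 23.0
eef_pos: [0.4434, -0.1935, 0.0124]
tcp_rot: [0.67, 0.742, 0.0, 0.0]
contact_force: [-0.3, -1.2, 0.2]
opening: 0.679
finger_force: 0.0
```

Request:
carry_out(deltas=[0,0,0,0,0,0,0,0,0,0,0,0,0,0,0,0,0,0,0,0,0,0,0,0,0,0,0,0,0,0], grip=0)

```text
time: 23.62
eef_pos: [0.4436, -0.1937, 0.0131]
tcp_rot: [0.67, 0.742, -0.0, 0.001]
contact_force: [-1.9, 0.4, 5.9]
opening: 0.451
finger_force: 72.9
```

```bash
python3 d.py
```

```text
t 23.62 pos [ 0.4436 -0.1937  0.0131] F [-1.9  0.4  5.9] open 0.451 ff 72.93467625975609
```

Request:
carry_out(deltas=[0,0,-0.03,0,0,0,0,0,-0.07,0,0,0,0,0,-0.1,0,0,0,0,0,-0.1,0,0,0,0,0,-0.1,0,0,0])

```text
time: 24.25
eef_pos: [0.4416, -0.1921, 0.1097]
tcp_rot: [0.67, 0.742, -0.0, -0.002]
contact_force: [0.3, -0.0, -5.9]
opening: 0.455
finger_force: 72.9
```

```bash
python3 d.py .4416,-.024,.11,.1615
```

```text
t 24.25 pos [ 0.4416 -0.1921  0.1097] F [ 0.3 -0.  -5.9] open 0.455 ff 72.87672489881516
.4416,-.024,.11,.1615 [0.1672, 0.0171, 0.0001, -0.0028, -0.0026, -0.0596]
```

Request:
carry_out(deltas=[0.05,0.005,0,0,0,-0.02,0.1,0.01,0,0,0,-0.04,0.15,0.015,0,0,0,-0.06,0.167,0.017,0,0,0,-0.06,0.167,0.017,0,0,0,-0.06])

```text
time: 24.88
eef_pos: [0.441, -0.0237, 0.1094]
tcp_rot: [0.647, 0.763, -0.001, -0.002]
contact_force: [-0.4, -1.1, -5.7]
opening: 0.454
finger_force: 72.8
```

Request:
carry_out(deltas=[0,0,0.02,0,0,0,0,0,0.04,0,0,0,0,0,0.05,0,0,0,0,0,0.05,0,0,0,0,0,0.05,0,0,0])

```text
time: 25.5
eef_pos: [0.4435, -0.0258, 0.0625]
tcp_rot: [0.648, 0.762, 0.0, 0.001]
contact_force: [-0.2, -0.3, -5.4]
opening: 0.46
finger_force: 72.5
```

Request:
carry_out(deltas=[0,0,0,0,0,0,0,0,0,0,0,0,0,0,0,0,0,0,0,0,0,0,0,0,0,0,0,0,0,0])

```text
time: 26.12
eef_pos: [0.4429, -0.0253, 0.062]
tcp_rot: [0.648, 0.762, 0.0, 0.0]
contact_force: [-0.3, -0.6, -5.1]
opening: 0.453
finger_force: 72.5
```

```bash
python3 d.py .4416,-.024,.05,.1615
```

```text
t 26.12 pos [ 0.4429 -0.0253  0.062 ] F [-0.3 -0.6 -5.1] open 0.453 ff 72.52683252096176
.4416,-.024,.05,.1615 [0.0015, -0.0011, 0.012, 0.0002, 0.0002, 0.0005]
```

Request:
carry_out(deltas=[0.0015,-0.0011,0.004,0,0,0,0.0015,-0.0011,0.008,0,0,0,0.0015,-0.0011,0.011,0,0,0,0.0015,-0.0011,0.012,0,0,0,0.0015,-0.0011,0.012,0,0,0])

```text
time: 26.75
eef_pos: [0.4416, -0.024, 0.0499]
tcp_rot: [0.648, 0.762, -0.0, 0.0]
contact_force: [0.3, -0.4, -5.1]
opening: 0.457
finger_force: 72.6
```

Request:
carry_out(deltas=[0,0,0,0,0,0,0,0,0,0,0,0,0,0,0,0,0,0])

```text
time: 27.12
eef_pos: [0.4417, -0.0241, 0.0501]
tcp_rot: [0.648, 0.762, 0.0, 0.0]
contact_force: [-0.5, 0.6, -6.0]
opening: 0.456
finger_force: 72.6
```

```bash
python3 d.py .4416,-.024,.0468,.1615
```

```text
t 27.12 pos [ 0.4417 -0.0241  0.0501] F [-0.5  0.6 -6. ] open 0.456 ff 72.57977798581123
.4416,-.024,.0468,.1615 [0.0001, -0.0001, 0.0033, 0.0003, 0.0003, 0.0005]
```

Request:
carry_out(deltas=[0,0,0.0015,0,0,0,0,0,0.0022,0,0,0,0,0,0.0028,0,0,0,0,0,0.003,0,0,0,0,0,0.003,0,0,0])

```text
time: 27.75
eef_pos: [0.4416, -0.024, 0.0471]
tcp_rot: [0.648, 0.762, -0.0, -0.0]
contact_force: [-1.2, 0.1, -2.2]
opening: 0.454
finger_force: 73.1
```

Request:
carry_out(deltas=[0,0,0,0,0,0,0,0,0,0,0,0])

```text
time: 28.0
eef_pos: [0.4415, -0.024, 0.0471]
tcp_rot: [0.648, 0.762, -0.0, -0.0]
contact_force: [-1.6, 0.3, -1.2]
opening: 0.452
finger_force: 73.1
```

Request:
carry_out(deltas=[0,0,0,0,0,0,0,0,0,0,0,0,0,0,0,0,0,0,0,0,-0.04,0,0,0,0,0,-0.1,0,0,0], grip=100)

```text
time: 28.62
eef_pos: [0.4401, -0.0237, 0.1463]
tcp_rot: [0.648, 0.762, -0.001, -0.002]
contact_force: [2.4, 0.0, 0.8]
opening: 1.0
finger_force: 0.0
```

```bash
python3 d.py .45,.28,.15,-.133
```

```text
t 28.62 pos [ 0.4401 -0.0237  0.1463] F [2.4 0.  0.8] open 1.0 ff 0.0
.45,.28,.15,-.133 [0.2981, 0.0586, -0.0033, -0.0043, -0.0012, 0.2948]
```

Request:
carry_out(deltas=[0.298,0.059,0,0,0,0.295,0.298,0.059,0,0,0,0.295,0.298,0.059,0,0,0,0.295,0.298,0.059,0,0,0,0.295,0.298,0.059,0,0,0,0.295])

```text
time: 29.25
eef_pos: [0.4518, 0.2787, 0.1474]
tcp_rot: [0.752, 0.659, 0.001, 0.001]
contact_force: [1.1, -1.4, -0.4]
opening: 1.005
finger_force: 0.0
```

Request:
carry_out(deltas=[0,0,0,0,0,0,0,0,0,0,0,0,0,0,0,0,0,0])

```text
time: 29.62
eef_pos: [0.4518, 0.2753, 0.1468]
tcp_rot: [0.753, 0.658, -0.0, 0.0]
contact_force: [-0.5, -0.1, -0.4]
opening: 0.996
finger_force: 0.0
```

```bash
python3 d.py
python3 - <<'E'
from h import *
p,d=shot("top");C=cloud("top",d);ps,ds=shot("side")
np.savez("t5.npz",p=p,d=d,ps=ps,ds=ds)
print("v",hrect(C,.06,.09,(.441,-.024),.045))
print("b1",hrect(C,.02,.06,(.4343,.017),.06),"tape",hrect(C,.03,.09,(.573,.16),.06))
q,s=fit("top",p,rect(.04,.075,.073),(.441,-.0235,.16),(1.2,.8));print(q,s)
print(fit("top",p,OBJ["trayout"],(.4439,-.1981,-.087)))
a=cv2.resize(p[160:280,150:430],None,fx=2.8,fy=2.8,interpolation=cv2.INTER_CUBIC)
b=cv2.resize(ps[160:300,190:350],None,fx=2.4,fy=2.4,interpolation=cv2.INTER_CUBIC)
o=np.zeros((a.shape[0]+b.shape[0]*3//4,784,3),np.uint8);o[:a.shape[0],:a.shape[1]]=a
o[a.shape[0]:,:b.shape[1]]=b[:o.shape[0]-a.shape[0]];print(o.shape)
cv2.imwrite("pics/t5.png",o[:,:,::-1])
E
```

```text
t 29.62 pos [0.4518 0.2753 0.1468] F [-0.5 -0.1 -0.4] open 0.996 ff 0.0
v (array([ 0.45203802, -0.02373827]), array([18., 75.]), np.float64(0.16254112692972655), np.float64(0.06909470700304177))
b1 (array([0.43175162, 0.03275337]), array([40., 42.]), np.float64(0.1631943171213388), np.float64(0.03690693029448844)) tape (array([0.57290381, 0.15908386]), array([35., 70.]), np.float64(-0.13006066499814573), np.float64(0.06201134774291403))
[ 0.44125624 -0.02387497  0.16136233] 189.1585693359375
(array([ 0.44464322, -0.19875592, -0.0860658 ]), np.float64(197.60858154296875))
(588, 784, 3)
```

View pics/t5.png

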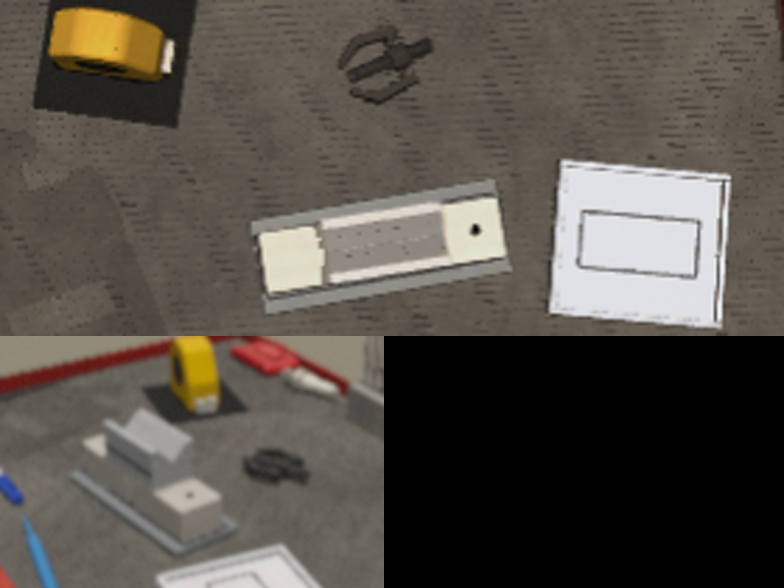

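Run:
```python
from h import *
z=np.load("t5.npz")
for n,p,d in(("top",z["p"],z["d"]),("side",z["ps"],z["ds"])):
    C=cloud(n,d);c,s=np.cos(-.131),np.sin(-.131)
    D=C[...,:2]-[.573,.159];X=c*D[...,0]+s*D[...,1];Y=-s*D[...,0]+c*D[...,1]
    for lo,hi in((.006,.012),(.012,.018),(.018,.026),(.026,.036),(.036,.046),(.046,.056),(.056,.08)):
        m=(abs(X)<.03)&(abs(Y)<.06)&(C[...,2]>lo)&(C[...,2]<hi)
        if m.sum()>4: print(n,lo,m.sum(),"Y",np.round(np.percentile(Y[m],[0,3,97,100])*1000,1),"X",np.round(np.percentile(X[m],[0,3,97,100])*1000,1))
```

```text
top 0.006 29 Y [-48.5 -42.7  32.   37.2] X [-24.  -22.3  29.9  30. ]
top 0.012 60 Y [-41.7 -41.3  14.6  26.2] X [-17.4 -17.2  11.1  12.7]
top 0.018 39 Y [-41.7 -40.5  30.2  33.2] X [-17.5 -17.2   8.3   8.9]
top 0.026 57 Y [-35.1 -35.1  23.1  30.5] X [-17.6 -17.3  12.8  16.1]
top 0.036 97 Y [-34.4 -33.6  25.3  35.2] X [-17.4 -17.2  15.3  17.5]
top 0.046 143 Y [-29.  -27.6  33.8  34.8] X [-17.4 -17.1  14.8  17.4]
top 0.056 514 Y [-23.4 -21.4  24.6  28.1] X [-17.7 -16.4  15.7  17.1]
side 0.006 39 Y [-43.6 -43.5  28.   30.4] X [-16.5 -16.4  16.8  18.5]
side 0.012 53 Y [-44.5 -43.5  23.3  27.7] X [-16.7 -16.4  12.6  14. ]
side 0.018 57 Y [-42.5 -37.4  28.4  30.1] X [-17.2 -16.6  14.   14.2]
side 0.026 77 Y [-39.7 -37.7  23.4  30.1] X [-16.8 -16.3  13.9  14.7]
side 0.036 82 Y [-36.4 -34.4  19.9  26.7] X [-16.7 -16.5  16.7  17.6]
side 0.046 83 Y [-31.  -29.6  23.4  26.8] X [-17.  -16.7  16.7  18.1]
side 0.056 140 Y [-25.1 -23.6  10.9  19.6] X [-16.4 -16.1  14.7  17. ]
```

Run:
```python
from h import *
z=np.load("top0.npz");p,d=z["p"],z["d"];C=cloud("top",d)
E=model("top")["extrinsics"];print("cam",-E[:3,:3].T@E[:3,3])
c,s=np.cos(-.15),np.sin(-.15)
D=C[...,:2]-[.4393,-.0091];X=c*D[...,0]+s*D[...,1];Y=-s*D[...,0]+c*D[...,1]
for x0 in(-12,-6,0,6,12):
    m=(abs(X*1000-x0)<1.5)&(abs(Y)<.06);i=np.argsort(Y[m])
    print(x0," ".join(f"{y:.0f}:{zz:.0f}" for y,zz in zip(Y[m][i]*1000,C[m][i,2]*1000) if abs(y)>20))
cv2.imwrite("pics/t6.png",cv2.resize(p[225:275,235:335],None,fx=8,fy=8,interpolation=cv2.INTER_CUBIC)[:,:,::-1])
```

```text
cam [ 0.40745631 -0.00452532  0.90250658]
-12 -59:9 -59:7 -57:8 -57:8 -55:6 -55:6 -53:7 -53:8 -51:5 -49:5 -47:5 -47:9 -46:6 -45:9 -44:7 -43:6 -42:8 -42:8 -40:5 -38:5 -37:22 -35:35 -35:37 -33:41 -32:46 -31:47 -29:50 -28:50 -27:54 -27:53 -25:54 -25:56 -23:60 -23:60 -21:64 21:65 22:67 23:65 25:60 27:58 27:62 29:59 29:60 31:59 31:58 33:54 35:49 35:51 38:6 38:4 40:6 40:8 42:7 42:9 44:8 46:7 48:9 50:5 50:4 51:7 52:6 53:7 54:6 55:7 55:7 57:7 59:5
-6 -60:5 -60:8 -58:7 -58:6 -56:8 -56:8 -54:7 -52:9 -50:7 -50:10 -48:8 -48:8 -46:8 -46:11 -45:9 -45:5 -43:7 -40:23 -40:23 -38:22 -38:23 -36:24 -36:19 -34:41 -32:46 -31:47 -30:46 -30:46 -28:50 -28:52 -26:53 -24:60 -22:60 -22:61 -20:67 21:64 21:66 23:61 23:62 24:66 25:62 26:61 26:62 28:60 28:58 30:57 32:58 34:53 37:8 37:8 39:8 39:8 41:6 41:8 43:9 45:7 47:6 47:8 48:9 49:9 50:7 51:6 52:7 52:9 54:6 56:7 58:5 58:7 60:8
0 -59:6 -59:5 -57:7 -55:7 -53:6 -51:6 -51:7 -50:5 -49:7 -48:6 -47:6 -46:7 -44:6 -41:22 -41:21 -39:22 -39:21 -37:23 -37:19 -35:36 -34:40 -33:43 -32:43 -31:45 -30:47 -29:48 -29:49 -27:54 -26:57 -25:56 -25:57 -23:60 -23:62 -21:64 -21:62 20:67 
[... 247 characters left out ...]
9 -43:7 -40:22 -40:22 -38:20 -38:20 -36:19 -34:40 -33:42 -32:45 -31:44 -30:48 -28:50 -27:53 -26:54 -25:57 -24:59 -24:61 -22:61 -20:67 21:66 23:64 25:63 25:62 26:61 27:60 28:59 28:60 30:57 30:56 32:52 32:56 34:50 34:52 37:3 37:7 39:6 41:7 43:7 43:6 45:6 45:5 47:8 47:7 49:7 49:7 52:10 54:6 55:8 56:10 57:7 58:7 58:7
12 -59:8 -57:7 -57:10 -55:7 -55:5 -53:8 -53:9 -51:7 -51:8 -50:7 -48:6 -46:7 -44:6 -42:8 -42:7 -40:6 -38:8 -35:38 -34:40 -32:44 -31:45 -29:52 -28:51 -27:53 -27:51 -25:58 -23:61 -23:63 -21:64 -21:65 20:67 20:66 22:67 22:65 24:65 24:63 25:60 26:63 27:59 28:58 29:57 29:59 31:57 33:52 38:7 40:7 40:9 42:9 42:7 44:6 44:8 46:8 46:7 48:8 48:2 50:7 52:8 53:7 54:5 55:6 56:7 57:7 58:5 59:8 59:8
```

View pics/t6.png

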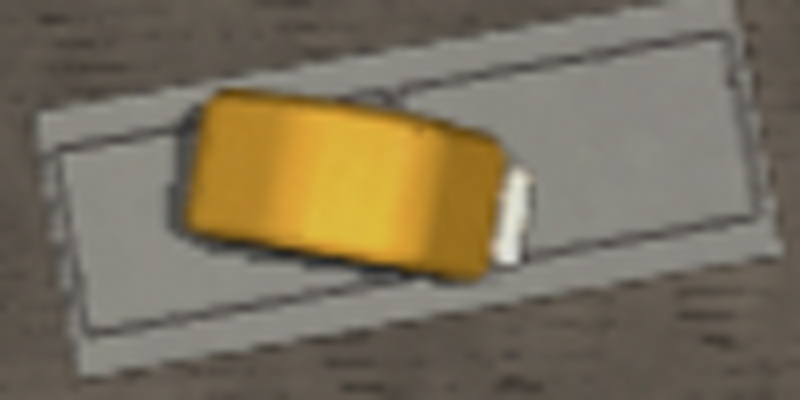

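The V-block sits centred over the joint. Next I pick the tape up again.

```bash
python3 d.py .5735,.159,.13,-.131
```

```text
t 29.73 pos [0.4519 0.2752 0.147 ] F [-0.6 -0.1 -0.3] open 0.998 ff 0.0
.5735,.159,.13,-.131 [-0.0988, 0.1361, 0.017, 0.0003, 0.0002, -0.0041]
```

Request:
carry_out(deltas=[-0.04,0.055,0,0,0,-0.002,-0.08,0.11,0.01,0,0,-0.003,-0.099,0.136,0.017,0,0,-0.004,-0.099,0.136,0.017,0,0,-0.004,-0.099,0.136,0.017,0,0,-0.004])

```text
time: 30.35
eef_pos: [0.573, 0.1596, 0.1298]
tcp_rot: [0.752, 0.659, -0.0, -0.0]
contact_force: [-0.7, 0.0, -0.3]
opening: 1.002
finger_force: 0.0
```

Request:
carry_out(deltas=[0,0,0,0,0,0,0,0,0,0,0,0,0,0,0,0,0,0,0,0,0,0,0,0])

```text
time: 30.85
eef_pos: [0.5732, 0.1607, 0.1301]
tcp_rot: [0.751, 0.66, 0.0, 0.0]
contact_force: [-0.2, 0.3, 0.3]
opening: 1.001
finger_force: 0.0
```

```bash
python3 d.py .5735,.159,.026,-.131
```

```text
t 30.85 pos [0.5732 0.1607 0.1301] F [-0.2  0.3  0.3] open 1.001 ff 0.0
.5735,.159,.026,-.131 [-0.0016, 0.0005, 0.1041, 0.0004, 0.0001, 0.0026]
```

Request:
carry_out(deltas=[-0.0016,0.0005,0.04,0,0,0.002,-0.0016,0.0005,0.08,0,0,0.002,-0.0016,0.0005,0.1,0,0,0.002,-0.0016,0.0005,0.104,0,0,0.002,-0.0016,0.0005,0.104,0,0,0.002])

```text
time: 31.48
eef_pos: [0.5746, 0.1588, 0.027]
tcp_rot: [0.752, 0.659, 0.001, 0.001]
contact_force: [-0.5, 0.2, -0.0]
opening: 0.997
finger_force: 0.0
```

Request:
carry_out(deltas=[0,0,0,0,0,0,0,0,0,0,0,0,0,0,0,0,0,0,0,0,0,0,0,0,0,0,0,0,0,0], grip=0, grip_force=35)

```text
time: 32.1
eef_pos: [0.5741, 0.1587, 0.0268]
tcp_rot: [0.752, 0.659, 0.0, 0.0]
contact_force: [-1.2, -0.1, 5.2]
opening: 0.397
finger_force: 36.6
```

```bash
python3 d.py
```

```text
t 32.1 pos [0.5741 0.1587 0.0268] F [-1.2 -0.1  5.2] open 0.397 ff 36.56915840227157
```

Request:
carry_out(deltas=[0,0,-0.03,0,0,0,0,0,-0.08,0,0,0,0,0,-0.13,0,0,0,0,0,-0.14,0,0,0])

```text
time: 32.6
eef_pos: [0.5755, 0.1589, 0.1694]
tcp_rot: [0.752, 0.659, 0.003, 0.002]
contact_force: [-0.3, 0.2, -3.1]
opening: 0.394
finger_force: 36.1
```

```bash
python3 d.py .445,-.196,.16,-.087
```

```text
t 32.6 pos [0.5755 0.1589 0.1694] F [-0.3  0.2 -3.1] open 0.394 ff 36.07157911173999
.445,-.196,.16,-.087 [-0.3689, -0.0831, 0.0083, 0.0068, -0.0012, -0.0439]
```

Request:
carry_out(deltas=[-0.05,-0.011,0,0,0,0,-0.1,-0.022,0,0,0,-0.01,-0.15,-0.034,0,0,0,-0.02,-0.2,-0.045,0,0,0,-0.03,-0.25,-0.056,0,0,0,-0.04])

```text
time: 33.22
eef_pos: [0.4831, -0.0827, 0.163]
tcp_rot: [0.738, 0.674, -0.001, -0.002]
contact_force: [0.4, -0.5, -3.3]
opening: 0.396
finger_force: 36.0
```

```bash
python3 d.py .445,-.196,.16,-.087
```

```text
t 33.23 pos [ 0.4831 -0.0827  0.163 ] F [ 0.4 -0.5 -3.3] open 0.396 ff 35.98738610744476
.445,-.196,.16,-.087 [-0.1163, -0.0277, 0.003, -0.0042, -0.0011, -0.0035]
```

Request:
carry_out(deltas=[-0.05,-0.012,0,0,0,0,-0.09,-0.022,0,0,0,-0.003,-0.116,-0.028,0,0,0,-0.004,-0.116,-0.028,0.02,0,0,-0.004,-0.116,-0.028,0.04,0,0,-0.004])

```text
time: 33.85
eef_pos: [0.4454, -0.1945, 0.1229]
tcp_rot: [0.738, 0.675, -0.0, -0.002]
contact_force: [1.1, 0.3, -3.3]
opening: 0.391
finger_force: 36.0
```

Request:
carry_out(deltas=[0,0,0.03,0,0,0,0,0,0.06,0,0,0,0,0,0.065,0,0,0,0,0,0.065,0,0,0,0,0,0.065,0,0,0])

```text
time: 34.48
eef_pos: [0.4478, -0.1954, 0.0621]
tcp_rot: [0.737, 0.676, 0.0, 0.001]
contact_force: [0.7, -0.0, -2.2]
opening: 0.395
finger_force: 35.8
```

Request:
carry_out(deltas=[0,0,0,0,0,0,0,0,0,0,0,0,0,0,0,0,0,0,0,0,0,0,0,0])

```text
time: 34.98
eef_pos: [0.4471, -0.1949, 0.0611]
tcp_rot: [0.737, 0.676, 0.0, 0.0]
contact_force: [0.5, 0.4, -2.5]
opening: 0.393
finger_force: 35.8
```

```bash
python3 d.py .445,-.196,.031,-.087
```

```text
t 34.98 pos [ 0.4471 -0.1949  0.0611] F [ 0.5  0.4 -2.5] open 0.393 ff 35.80587324220687
.445,-.196,.031,-.087 [-0.0013, -0.002, 0.0301, 0.0003, 0.0002, 0.0001]
```

Request:
carry_out(deltas=[-0.0013,-0.002,0.01,0,0,0,-0.0013,-0.002,0.02,0,0,0,-0.0013,-0.002,0.028,0,0,0,-0.0013,-0.002,0.03,0,0,0,-0.0013,-0.002,0.03,0,0,0])

```text
time: 35.6
eef_pos: [0.4449, -0.196, 0.0307]
tcp_rot: [0.737, 0.676, -0.0, -0.0]
contact_force: [0.1, -1.0, -2.5]
opening: 0.393
finger_force: 35.9
```

Request:
carry_out(deltas=[0,0,0,0,0,0,0,0,0,0,0,0,0,0,0,0,0,0,0,0,0,0,0,0])

```text
time: 36.1
eef_pos: [0.445, -0.196, 0.0311]
tcp_rot: [0.737, 0.676, 0.0, 0.0]
contact_force: [-0.6, -0.0, -3.2]
opening: 0.392
finger_force: 35.9
```

```bash
python3 d.py .445,-.196,.0276,-.087
```

```text
t 36.1 pos [ 0.445  -0.196   0.0311] F [-0.6 -0.  -3.2] open 0.392 ff 35.91561554465443
.445,-.196,.0276,-.087 [0.0, 0.0, 0.0035, 0.0003, 0.0002, 0.0]
```

Request:
carry_out(deltas=[0,0,0.0015,0,0,0,0,0,0.0025,0,0,0,0,0,0.003,0,0,0,0,0,0.0034,0,0,0,0,0,0.0034,0,0,0])

```text
time: 36.72
eef_pos: [0.4449, -0.196, 0.0278]
tcp_rot: [0.737, 0.676, -0.0, -0.0]
contact_force: [-1.4, 1.6, 0.5]
opening: 0.395
finger_force: 36.2
```

Request:
carry_out(deltas=[0,0,0,0,0,0,0,0,0,0,0,0])

```text
time: 36.98
eef_pos: [0.4448, -0.196, 0.0278]
tcp_rot: [0.737, 0.676, -0.0, -0.0]
contact_force: [-2.6, 1.6, 2.7]
opening: 0.388
finger_force: 36.4
```

Seated. I release it, lift and move away to the left to look.

Request:
carry_out(deltas=[0,0,0,0,0,0,0,0,0,0,0,0,0,0,0,0,0,0,0,0,-0.05,0,0,0,0,0,-0.11,0,0,0], grip=100)

```text
time: 37.6
eef_pos: [0.4439, -0.1954, 0.1374]
tcp_rot: [0.737, 0.676, -0.0, -0.002]
contact_force: [1.6, -1.2, 0.2]
opening: 0.998
finger_force: 0.0
```

Request:
carry_out(deltas=[0.05,0.01,-0.04,0,0,0,0.1,0.02,-0.06,0,0,0,0.16,0.03,-0.06,0,0,0,0.22,0.04,-0.06,0,0,0,0.28,0.05,-0.06,0,0,0])

```text
time: 38.22
eef_pos: [0.5195, 0.0805, 0.1979]
tcp_rot: [0.737, 0.676, 0.0, 0.001]
contact_force: [0.9, -0.4, 1.0]
opening: 0.995
finger_force: 0.0
```

Request:
carry_out(deltas=[0.05,0,0,0,0,0,0.1,0,0,0,0,0,0.15,0,0,0,0,0,0.16,0,0,0,0,0,0.16,0,0,0,0,0])

```text
time: 38.85
eef_pos: [0.5328, 0.2382, 0.1972]
tcp_rot: [0.737, 0.676, -0.0, 0.0]
contact_force: [0.3, 0.1, -0.3]
opening: 1.0
finger_force: 0.0
```

```bash
python3 d.py
python3 - <<'E'
from h import *
p,d=shot("top");C=cloud("top",d);ps,ds=shot("side");np.savez("t7.npz",p=p,d=d,ps=ps,ds=ds)
print("tape",hrect(C,.03,.09,(.445,-.196),.06))
print(fit("top",p,rect(.04,.075,.073),(.441,-.0235,.16),(1.2,.8)))
t=np.array([.4445,-.1985]);a=-.087;c,s=np.cos(a),np.sin(a)
D=C[...,:2]-t;X=c*D[...,0]+s*D[...,1];Y=-s*D[...,0]+c*D[...,1]
m=(abs(X)<.035)&(abs(Y)<.048)&(C[...,2]>.012);print("Y",np.percentile(Y[m],[0,.5,99.5,100])*1000,"X",np.percentile(X[m],[0,1,99,100])*1000)
a=cv2.resize(p[160:280,150:430],None,fx=2.8,fy=2.8,interpolation=cv2.INTER_CUBIC)
b=cv2.resize(ps[190:310,190:350],None,fx=2.2,fy=2.2,interpolation=cv2.INTER_CUBIC)
e=cv2.resize(p[210:285,335:425],None,fx=3.5,fy=3.5,interpolation=cv2.INTER_CUBIC)
o=np.zeros((600,784,3),np.uint8);o[:336,:784]=a;o[336:,:352]=b[:264];o[336:336+e.shape[0],360:360+e.shape[1]]=e[:264]
cv2.imwrite("pics/t7.png",o[:,:,::-1])
E
```

```text
t 38.85 pos [0.5328 0.2382 0.1972] F [ 0.3  0.1 -0.3] open 1.0 ff 0.0
tape (array([ 0.44390494, -0.19390762]), array([34., 71.]), np.float64(-0.09097358283710655), np.float64(0.06407795880592781))
(array([ 0.44127238, -0.02376853,  0.16175802]), np.float64(191.33609008789062))
Y [-36.93088841 -36.5932116   39.55555901  39.83943524] X [-18.16186281 -18.01302903  15.83436041  16.19765791]
```

View pics/t7.png

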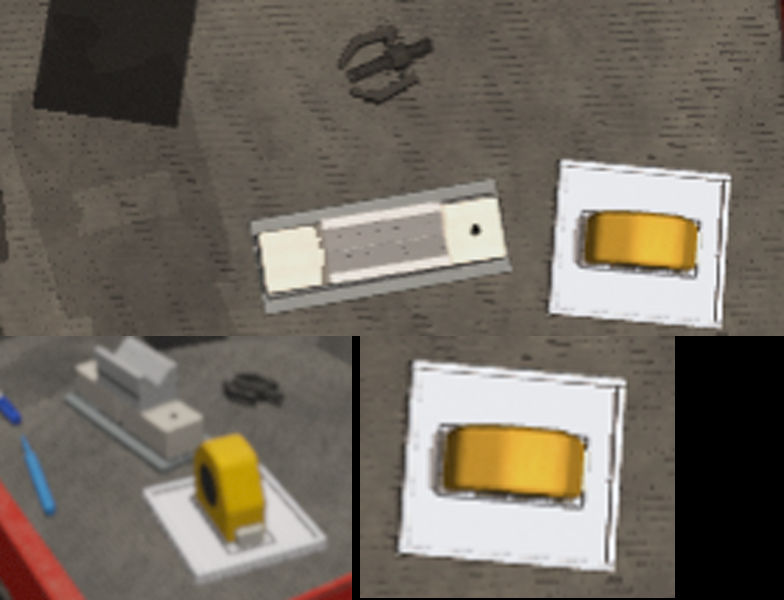

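The V-block and blocks have not moved. The tape looks about 2 mm off along y, so I check with overlays.

Run:
```python
from h import *
z=np.load("t7.npz");o=np.zeros((600,800,3),np.uint8)
q=fit("top",z["p"],rect(.104,.116,.01),(.4445,-.1985,-.087),(1.2,.8))[0];print(q)
qs=fit("side",z["ps"],rect(.104,.116,.01),(.4445,-.1985,-.087),(1.2,.8))[0];print(qs)
for n,p,qq,(r0,c0,h,w),x in(("top",z["p"],q,(222,345,50,72),0),("side",z["ps"],qs,(225,250,75,95),401)):
    k=5.5 if n=="top" else 4.2
    im=cv2.resize(p[r0:r0+h,c0:c0+w],None,fx=k,fy=k,interpolation=cv2.INTER_CUBIC)
    for P,col in((rect(.038,.08,.004),(255,0,0)),(rect(.034,.076,.004),(0,0,255))):
        for a in proj(n,place(qq,P)): cv2.circle(im,tuple(int(t) for t in np.round((a-[c0,r0]+.5)*k)),0,col,-1)
    o[:im.shape[0],x:x+im.shape[1]]=im[:,:800-x]
cv2.imwrite("pics/t8.png",o[:330,:,::-1])
# hook points seen by side camera
C=cloud("side",z["ds"]);c,s=np.cos(qs[2]),np.sin(qs[2]);D=C[...,:2]-qs[:2];X=c*D[...,0]+s*D[...,1];Y=-s*D[...,0]+c*D[...,1]
for lo,hi in((.009,.013),(.013,.018),(.018,.024),(.03,.04)):
    m=(abs(X)<.014)&(abs(Y)<.046)&(C[...,2]>lo)&(C[...,2]<hi);print(lo,m.sum(),np.round(np.percentile(Y[m],[0,5,20])*1000,1))
m=(abs(Y)<.03)&(abs(X)<.03)&(C[...,2]>.02);print(np.percentile(X[m],[1,99])*1000)
```

```text
[ 0.44400182 -0.19801637 -0.08434021]
[ 0.44522585 -0.19844519 -0.08787167]
0.009 32 [-39.9 -38.8 -38.1]
0.013 44 [-39.9 -39.1 -38.4]
0.018 75 [-39.2 -38.3 -36.5]
0.03 90 [-34.2 -32.3 -31.6]
[-17.77532926  15.85260822]
```

View pics/t8.png

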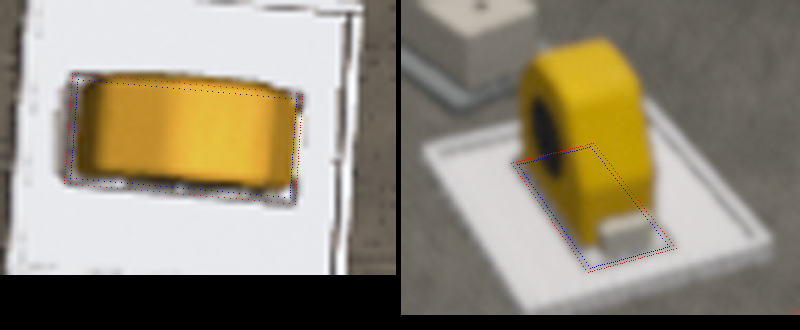

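The side view puts the hook end at -38.5 mm in the tray frame, and the top view puts the back at about +39.7. So the tape is within about 1.5 mm along y and about -0.8 mm in x. A small correcting regrasp is cheap.

```bash
python3 d.py .4448,-.196,.15,-.087
```

```text
t 38.95 pos [0.5329 0.2369 0.1973] F [-0.4 -0.8  0.5] open 1.005 ff 0.0
.4448,-.196,.15,-.087 [-0.439, -0.0498, 0.0477, -0.0002, 0.0007, -0.0009]
```

Request:
carry_out(deltas=[-0.06,-0.006,0,0,0,0,-0.12,-0.012,0,0,0,0,-0.18,-0.018,0,0,0,0,-0.24,-0.024,0,0,0,0,-0.3,-0.03,0,0,0,0])

```text
time: 39.58
eef_pos: [0.4758, -0.0613, 0.1979]
tcp_rot: [0.738, 0.675, 0.0, 0.001]
contact_force: [1.6, -0.3, 0.4]
opening: 1.003
finger_force: 0.0
```

Request:
carry_out(deltas=[-0.06,-0.008,0,0,0,0,-0.12,-0.016,0.01,0,0,0,-0.139,-0.02,0.03,0,0,0,-0.139,-0.02,0.048,0,0,0,-0.139,-0.02,0.048,0,0,0])

```text
time: 40.2
eef_pos: [0.4435, -0.194, 0.1476]
tcp_rot: [0.737, 0.675, -0.0, -0.002]
contact_force: [-1.0, -0.6, -0.6]
opening: 1.001
finger_force: 0.0
```

Request:
carry_out(deltas=[0,0,0,0,0,0,0,0,0,0,0,0,0,0,0,0,0,0,0,0,0,0,0,0,0,0,0,0,0,0])

```text
time: 40.83
eef_pos: [0.4451, -0.1949, 0.1497]
tcp_rot: [0.737, 0.676, 0.0, 0.0]
contact_force: [0.3, 0.8, 0.5]
opening: 0.999
finger_force: 0.0
```

```bash
python3 d.py .4448,-.196,.028,-.087
```

```text
t 40.83 pos [ 0.4451 -0.1949  0.1497] F [0.3 0.8 0.5] open 0.999 ff 0.0
.4448,-.196,.028,-.087 [-0.0011, -0.0003, 0.1217, 0.0004, 0.0003, 0.0002]
```

Request:
carry_out(deltas=[-0.001,0,0.04,0,0,0,-0.001,0,0.08,0,0,0,-0.001,0,0.115,0,0,0,-0.001,0,0.1215,0,0,0,-0.001,0,0.1215,0,0,0])

```text
time: 41.45
eef_pos: [0.4453, -0.1963, 0.0285]
tcp_rot: [0.737, 0.676, 0.0, 0.0]
contact_force: [-0.1, -0.9, 0.4]
opening: 0.999
finger_force: 0.0
```

Request:
carry_out(deltas=[0,0,0,0,0,0,0,0,0,0,0,0])

```text
time: 41.7
eef_pos: [0.4459, -0.1967, 0.0296]
tcp_rot: [0.737, 0.676, 0.0, 0.002]
contact_force: [-0.3, -0.2, 0.4]
opening: 0.998
finger_force: 0.0
```

Request:
carry_out(deltas=[0,0,0,0,0,0,0,0,0,0,0,0,0,0,0,0,0,0,0,0,0,0,0,0,0,0,0,0,0,0], grip=0, grip_force=35)

```text
time: 42.32
eef_pos: [0.445, -0.1961, 0.0283]
tcp_rot: [0.737, 0.676, -0.0, 0.0]
contact_force: [-2.0, -0.6, 1.8]
opening: 0.393
finger_force: 35.7
```

Request:
carry_out(deltas=[0,0,-0.002,0,0,0,0,0,-0.004,0,0,0,0,0,-0.004,0,0,0,0,0,-0.004,0,0,0,0,0,-0.004,0,0,0])

```text
time: 42.95
eef_pos: [0.4449, -0.1959, 0.032]
tcp_rot: [0.737, 0.676, -0.0, -0.0]
contact_force: [0.0, -0.1, -3.2]
opening: 0.391
finger_force: 35.2
```

```bash
python3 d.py .4458,-.1972,.0308,-.087
```

```text
t 42.95 pos [ 0.4449 -0.1959  0.032 ] F [ 0.  -0.1 -3.2] open 0.391 ff 35.16888513229787
.4458,-.1972,.0308,-.087 [-0.0012, 0.0011, 0.0012, -0.0, 0.0, -0.0]
```

Request:
carry_out(deltas=[-0.0013,0.0008,0,0,0,0,-0.0013,0.0008,0.0015,0,0,0,-0.0013,0.0008,0.0028,0,0,0,-0.0013,0.0008,0.0035,0,0,0,-0.0013,0.0008,0.0038,0,0,0])

```text
time: 43.58
eef_pos: [0.4455, -0.1973, 0.0283]
tcp_rot: [0.737, 0.676, -0.0, -0.0]
contact_force: [-2.2, 0.8, -1.3]
opening: 0.394
finger_force: 35.3
```

Request:
carry_out(deltas=[0,0,0,0,0,0,0,0,0,0,0,0])

```text
time: 43.82
eef_pos: [0.4457, -0.1974, 0.0283]
tcp_rot: [0.737, 0.676, 0.0, 0.0]
contact_force: [-1.0, -0.2, -2.5]
opening: 0.393
finger_force: 35.2
```

Request:
carry_out(deltas=[0,0,0.0005,0,0,0,0,0,0.0005,0,0,0])

```text
time: 44.08
eef_pos: [0.4457, -0.1974, 0.0283]
tcp_rot: [0.737, 0.676, -0.0, -0.0]
contact_force: [-1.7, 1.1, 2.0]
opening: 0.392
finger_force: 35.7
```

Request:
carry_out(deltas=[0,0,0,0,0,0,0,0,0,0,0,0,0,0,0,0,0,0,0,0,-0.05,0,0,0,0,0,-0.11,0,0,0], grip=100)

```text
time: 44.7
eef_pos: [0.4446, -0.1967, 0.1375]
tcp_rot: [0.737, 0.676, -0.0, -0.002]
contact_force: [0.9, -0.8, 1.1]
opening: 1.003
finger_force: 0.0
```

Request:
carry_out(deltas=[0.05,0.01,-0.04,0,0,0,0.1,0.02,-0.06,0,0,0,0.16,0.03,-0.06,0,0,0,0.22,0.04,-0.06,0,0,0,0.28,0.05,-0.06,0,0,0])

```text
time: 45.32
eef_pos: [0.5201, 0.0792, 0.1981]
tcp_rot: [0.737, 0.676, 0.0, 0.001]
contact_force: [0.8, -0.4, 0.2]
opening: 0.997
finger_force: 0.0
```

Request:
carry_out(deltas=[0.05,0,0,0,0,0,0.1,0,0,0,0,0,0.15,0,0,0,0,0,0.16,0,0,0,0,0,0.16,0,0,0,0,0])

```text
time: 45.95
eef_pos: [0.5334, 0.2368, 0.1974]
tcp_rot: [0.737, 0.676, -0.0, 0.0]
contact_force: [0.1, 0.5, -1.2]
opening: 0.999
finger_force: 0.0
```

```bash
python3 d.py
python3 - <<'E'
from h import *
p,d=shot("top");C=cloud("top",d);ps,ds=shot("side")
print("tape",hrect(C,.03,.09,(.445,-.196),.06))
print(fit("top",p,rect(.04,.075,.073),(.441,-.0235,.16),(1.2,.8))[0], topix("top",ctrl.find_in("top","puller")[0]["uv"],.009))
C=cloud("side",ds);qs=[.4452,-.1984,-.087];c,s=np.cos(qs[2]),np.sin(qs[2]);D=C[...,:2]-qs[:2];X=c*D[...,0]+s*D[...,1];Y=-s*D[...,0]+c*D[...,1]
m=(abs(X)<.014)&(abs(Y)<.046)&(C[...,2]>.009)&(C[...,2]<.02);print(np.round(np.percentile(Y[m],[0,5,20])*1000,1))
m=(abs(Y)<.03)&(abs(X)<.03)&(C[...,2]>.02);print(np.percentile(X[m],[1,99])*1000)
a=cv2.resize(p[160:280,150:430],None,fx=2.8,fy=2.8,interpolation=cv2.INTER_CUBIC)
b=cv2.resize(ps[190:310,190:350],None,fx=2.2,fy=2.2,interpolation=cv2.INTER_CUBIC)
o=np.zeros((600,784,3),np.uint8);o[:336]=a;o[336:,:352]=b[:264]
cv2.imwrite("pics/t9.png",o[:,:,::-1])
E
```

```text
t 45.95 pos [0.5334 0.2368 0.1974] F [ 0.1  0.5 -1.2] open 0.999 ff 0.0
tape (array([ 0.444815  , -0.19517957]), array([34., 70.]), np.float64(-0.08504019308646438), np.float64(0.06435405436264952))
[ 0.44127292 -0.02382954  0.16199522] [ 0.56697548 -0.02697394  0.009     ]
[-41.  -40.3 -39.6]
[-16.73220066  16.93252297]
```

View pics/t9.png

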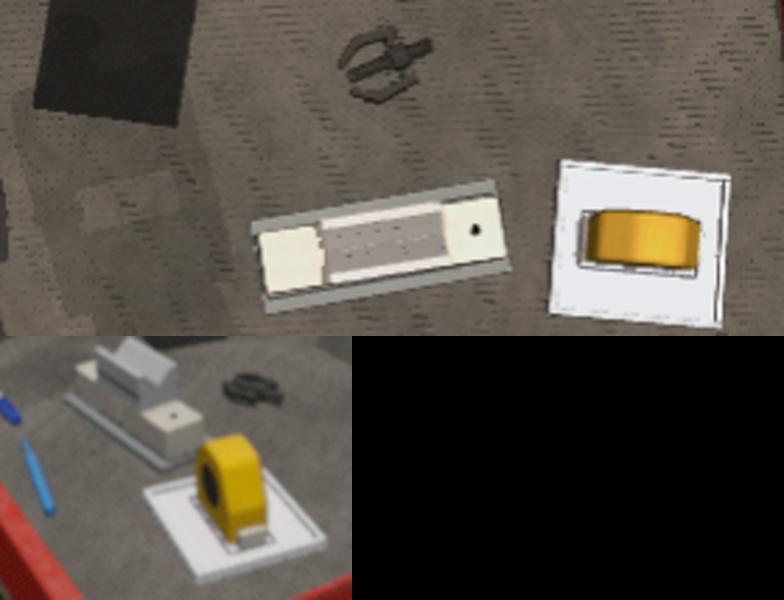

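The tape is standing centred within its outline. The blocks and V-block are in place and the puller has not been touched, so I hand in the job.

```bash
python3 -c "
from plant import ctrl
print(ctrl.sign_off())"
```

```text
the job is handed in; nothing more can be done
None
```

The job is handed in at about 46 s: the blocks are in their outlines, the V-block sits groove up over the joint, the tape stands upright within about 2 mm of centre along its tray outline, and the puller was not touched.

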